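Scrape the loose chips off the stripping plate into the chip tray

TASK

Pick up the scraper block, set its foot flat on the plate at the end away from the chip tray, behind all the chips, and, keeping it pressed on the rocking plate all the way (a steady 5 to 10 newtons; never lean on it hard), push the four chips over the other end into the tray. Do not touch the chips with the gripper. Then stand the scraper upright and squarely on the rubber pad, let go, and leave everything else on the bench where it is.

Things in the scene. Friction and masses are not known exactly. Their poses are not given: they have to be found in the camera images.
- plate: Aluminium stripping plate on its fixed stand: slab 130 (x) x 200 (y) x 12 mm, level when unloaded, its flat top 45 mm above the bench. Origin on the bench under its middle; axes are the stand's and do not rock; the plate's ends lie at y = +100 and -100 mm. The tray stands beyond one end, the pad beyond the other; which is which varies.
- plate_pivot (a point): Middle of the cross-bar (along x, 33 mm above the bench) on which the plate rocks like a see-saw, against rubber buffers (about 5 N m per rad), up to stops at 0.08 rad either way: pressed, its ends dip by up to 8 mm, while its middle is rigid.
- tray: Fixed open sheet-steel chip tray, 170 (x) x 140 (y) mm, rim 24 mm above the bench, walls 4 mm, floor 4 mm thick, axes parallel to the plate's. Origin on the bench under its centre, 164 mm from the plate's origin along the plate's y axis or against it; its nearer wall is tucked 6 mm under the plate's end, so whatever goes over that end drops into it.
- pad: Fixed black rubber parking pad for the scraper, 150 (x) x 70 (y) x 4 mm, axes parallel to the plate's, beyond the plate's other end. Origin on the bench under its centre, 164 mm from the plate's origin.
- scraper_grip (a point): Centre of the handle of the loose scraper block, 52.5 mm above its underside. The block: flat steel-shod foot 30 (x) x 110 (y) mm, 30 mm tall with its black body; on top of it a wooden handle 28 (x) x 56 (y) x 45 mm (from 30 to 75 mm above the underside). z points up from foot to handle. About 0.4 kg (varies). It starts standing upright on the bench beyond the plate.
- scraper_edge (a point): Centre of the scraper block's underside (same axes as scraper_grip).
- chip_tab_mid (a point): Loose chip: flat steel offcut, rectangle 24 (x) x 14 (y) x 5 mm, about 14 g, lying loose on the middle part of the plate; point at its centre, 2.5 mm above its underside.
- chip_disc_mid (a point): Loose chip: flat round steel slug, 20 mm across, 5 mm thick, about 14 g, lying loose on the middle part of the plate; point at its centre, 2.5 mm above its underside.
- chip_ell_mid (a point): Loose chip: flat L-shaped steel offcut, 22 (x) x 20 (y) x 5 mm, about 14 g, lying loose on the middle part of the plate; point at its centre, 2.5 mm above its underside.
- chip_square_mid (a point): Loose chip: flat square steel offcut, 16 x 16 x 6 mm, about 14 g, lying loose on the middle part of the plate; point at its centre, 2.5 mm above its underside.
- bracket: Bystander, loose, to be left alone: aluminium L bracket, 70 x 50 mm, 56 mm tall; origin under it, on the bench.
- motor: Bystander, loose, to be left alone: upright steel motor, 56 mm across, 80 mm tall with its shaft; origin under it, on the bench.
- driver: Bystander, loose, to be left alone: screwdriver lying flat; origin under it, on the bench.
- bearing: Bystander, loose, to be left alone: steel bearing ring 52 mm across, 15 mm tall; origin under it, on the bench.
- pulley: Bystander, loose, to be left alone: aluminium pulley 64 mm across, 22 mm tall; origin under it, on the bench.
- spanner: Bystander, loose, to be left alone: steel spanner lying flat; origin under it, on the bench.
- partsbox: Bystander, loose, to be left alone: open blue plastic box 140 x 100 x 60 mm; origin under it, on the bench.
There are look-alikes about, which are no part of the job. Of the things that look like the tray, the larger one is meant.

How it is judged:
By the outcome, as a careful person would: the job done as asked, in the order asked, and still so for the second after the job is handed in, with the robot touching nothing.
It also fails if it takes over 64 s, if anything falls off the work surface, if the arm or the gripper's body presses on something with over 40 N, if the wrist force passes 120 N, or if a joint passes its speed limit or range.

ROBOT

A 7-joint arm with a two-finger parallel gripper is mounted at the origin on the work surface. World frame = base frame: x ahead of the robot, y to its left, z up, the work surface at z = 0. Lengths are in m, angles in rad, forces in N, time in s.
With the tool pointing down it reaches from about 0.4 to 0.85 m from the base axis. Payload 10.4 kg.
Tool frame: the origin (TCP) lies at the very end of the fingers, on their centre line; the grasp point (between the pads) lies manip.hold_point_z behind it (manip.hold_point_z is the distance from the TCP to the grasp point, in m); z points along the fingers, x is the direction in which the jaws open and shut, and the axes are right-handed (so a half turn about z gives the same grasp; the last joint's range is limited). The gripper opens to 85 mm and grips with 20 to 120 N. Pads are 22 mm wide; open, the fingers measure 114 mm over their backs; the gripper's body (76 mm by 85 mm) begins 54 mm behind the grasp point. The pads swing forward as they close: fully open they stand 13 mm farther back than shut.
Start: joints at [-1.154, 0.332, -0.065, 1.46, 0.022, 1.35, -0.088], TCP at [0.266, 0.566, 0.193] pointing down, gripper open.
Joint ranges: [-2.6, 2.6], [-0.5, 2.12], [-1.47, 1.34], [0.16, 2.42], [-1.27, 4.41], [0.06, 2.06], [-2.6, 2.6]. Speed limits (rad/s): [2.22, 2.22, 2.79, 2.79, 3.14, 3.14, 3.14].

INTERFACE

Orientations are given as a unit quaternion [x, y, z, w].
In Python, from workcell import readout, camera, camera_info, manip gives the robot as it stands.
- The arm moves only by the tool play_rows, never from a script. Its argument "rows" is a list of rows, each a list of 3 entries, a list of its own where there are three numbers: the shift along the world's x, y, z in mm, then the turn, a rotation vector about the world's x, y, z in degrees, then the finger opening in mm, from 0 to 85.4. In form: [[[tx, ty, tz], [rx, ry, rz], fingers], ...]. A call has 1 to 12 rows; each row shifts and turns the commanded pose from where the row before left it; what a row does not reach is not made up. A row lasts 1/8 s, in which the tool goes at most 62.5 mm and 10.7 degrees, less where a joint would pass 70% of its speed; a pose out of reach is approached as far as the arm can. A call with a gripper value outside its range is refused whole. The fingers move at their own pace and stop on an object; "force" is the grip in N (left out, the last holds). Time passes only in rows, so rows that do not move let the fingers close. It gives the time, the measured TCP pose, the force and the opening at its end, in the units of the state.
- readout.get_obs(): the state, without advancing time (a new reading comes with each control period).
- camera(name): name is "scene" or "top"; returns the picture (384x512x3 uint8, blue, green, red); there is no depth.
- camera_info(name): a dict with "fx", "fy", "cx", "cy" (pixels), "k1" (the pictures are not rectified: a ray, as slopes to the right and down, at radius r is drawn at 1 + k1 r^2 times it, then the intrinsics apply), "world_from_camera" (4x4, takes a point from camera to world coordinates). Camera axes: x right, y up, looking along -z (the intrinsics and any distortion apply to the point x, -y, -z); pixel columns grow to the right and rows downward; lengths in m; the calibration is good to about 2 mm. A picture is of the moment at which its call begins. camera_info takes no time and is no camera call.
- manip.hand_in(): hands the job in, once; it reports no verdict.
The state is a dict: "clock": time; "joint_pos": joint angles; "joint_velocities": joint speeds; "tau": joint torques, N m; "position": TCP position; "ee_rot": TCP orientation; "ft_force": force on the tool from outside, world axes, zero at the start; "torque": the same for the moment, N m; "grip_width": opening from 0.0 (shut) to 1.0 (fully open).
Only numpy, scipy, OpenCV 4.12 (cv2) and the standard library are available. Lean on these libraries where they do the work, as an engineer would, in place of code of your own. Each camera call takes 0.05 s, during which the arm holds its last target.

## Working session

There is one attempt and no reset: what is moved stays moved. The work goes in short steps, Python scripts to look and compute and a tool call to move; the robot and the scene stay as the last step left them, time stands still between calls to the robot, and variables do not carry over. Pictures are saved under pics/ and viewed, and the job is handed in when it is done.

Besides the shell and the picture viewer there is one more tool, called as a command line: name --argument value ..., lists and objects as JSON in quotes. play_rows: Moves the arm, as the interface text tells. Its arguments: {"type":"object","properties":{"rows":{"type":"array"},"force":{"type":"number"}},"required":["rows"]}

```bash
mkdir -p pics; ls; python3 - <<'E'
from workcell import readout, camera, camera_info, manip
import cv2
o=readout.get_obs()
for k,v in o.items(): print(k,v)
print(manip.hold_point_z)
for n in("scene","top"):
    cv2.imwrite(f"pics/{n}0.png",camera(n)); print(n,camera_info(n))
E
```

```text
pics
clock 0.0
joint_pos [-1.1536023   0.33287144 -0.06472842  1.46093164  0.02160308  1.34988136
 -0.08849859]
joint_velocities [ 0.00115208 -0.00100402  0.00109885  0.00080753  0.00121305  0.0011484
  0.00045634]
tau [-2.28807266e-06 -6.25449443e+01  4.92583110e-02 -3.91619682e+01
  1.61854934e-02  9.80571087e-03 -1.56939814e-05]
position [0.26590886 0.56514896 0.19202092]
ee_rot [ 8.44306639e-01  5.35859881e-01 -5.73408690e-04  3.97988432e-04]
ft_force [-0.37341239  0.33108551  0.44188939]
torque [ 0.0153961   0.00553196 -0.03872727]
grip_width 0.9995382625816637
0.0187
scene {'fx': 408.29252934498, 'fy': 408.29252934498, 'cx': 253.21725518882175, 'cy': 195.5281689968267, 'k1': 0.03258544373315736, 'world_from_camera': array([[-0.18540752, -0.58129774,  0.79228593,  1.52314449],
       [ 0.98258706, -0.11960856,  0.14218459,  0.19236217],
       [ 0.01211259,  0.80485199,  0.59335196,  0.7509315 ],
       [ 0.        ,  0.        ,  0.        ,  1.        ]])}
top {'fx': 355.17261140319147, 'fy': 355.17261140319147, 'cx': 251.16518747796349, 'cy': 192.35388258131843, 'k1': -0.01951703404753161, 'world_from_camera': array([[ 0.0203366 ,  0.99354086, -0.11163771,  0.44303506],
       [-0.99926162,  0.01655797, -0.0346707 ,  0.00706173],
       [-0.03259827,  0.11226036,  0.99314398,  1.05470171],
       [ 0.        ,  0.        ,  0.        ,  1.        ]])}
```

View pics/scene0.png

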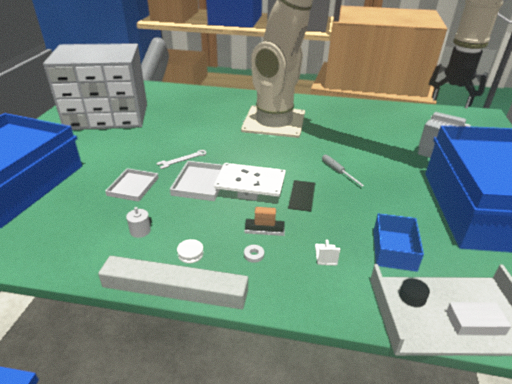

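View pics/top0.png

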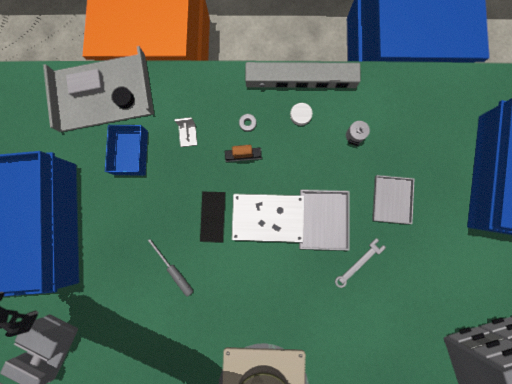

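```bash
cat > h.py <<'E'
import numpy as np, cv2
from workcell import readout, camera, camera_info, manip
def ray(n,u,v):
    c=camera_info(n);T=c['world_from_camera']
    xd=(u-c['cx'])/c['fx'];yd=(v-c['cy'])/c['fy'];x,y=xd,yd
    for _ in range(20):
        f=1+c['k1']*(x*x+y*y);x,y=xd/f,yd/f
    return T[:3,3],T[:3,:3]@np.array([x,-y,-1.])
def onz(n,u,v,z):
    o,d=ray(n,u,v);return o+d*(z-o[2])/d[2]
def proj(n,p):
    c=camera_info(n);T=c['world_from_camera']
    q=T[:3,:3].T@(np.asarray(p)-T[:3,3]);x,y=q[0]/-q[2],-q[1]/-q[2]
    f=1+c['k1']*(x*x+y*y);return c['cx']+c['fx']*x*f,c['cy']+c['fy']*y*f
E
python3 - <<'E'
import cv2
a=cv2.imread('pics/top0.png');cv2.imwrite('pics/top0c.png',cv2.resize(a[100:300,100:420],None,fx=2.5,fy=2.5,interpolation=cv2.INTER_CUBIC))
E
```

```text
(no output)
```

View pics/top0c.png

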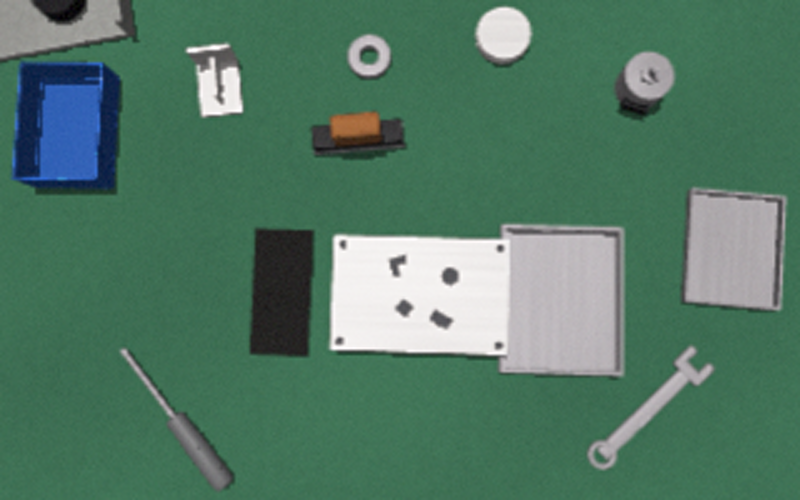

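```bash
python3 - <<'E'
from h import *
a=cv2.imread('pics/top0.png');hsv=cv2.cvtColor(a,cv2.COLOR_BGR2HSV)
def comps(m,z,x0,y0,x1,y1,amin=8):
    mm=np.zeros_like(m);mm[y0:y1,x0:x1]=m[y0:y1,x0:x1]
    cs,_=cv2.findContours(mm,cv2.RETR_EXTERNAL,cv2.CHAIN_APPROX_NONE)
    for c in cs:
        if cv2.contourArea(c)<amin: continue
        P=np.array([onz('top',u,v,z)[:2] for u,v in c[:,0]],np.float32)*1000
        r=cv2.minAreaRect(P);print(cv2.contourArea(c),np.round(c[:,0].mean(0),1),np.round(r[0],1),np.round(r[1],1),round(r[2],1))
print('plate');comps(cv2.inRange(hsv,(0,0,150),(180,60,255)),.045,225,185,302,250,300)
print('pad');comps(cv2.inRange(hsv,(0,0,0),(180,255,40)),.004,190,185,230,250,200)
print('handle');comps(cv2.inRange(hsv,(5,100,60),(25,255,255)),.075,220,140,270,170,30)
print('body');comps(cv2.inRange(hsv,(0,0,0),(180,255,45)),.030,220,140,270,170,20)
print('chips');comps(cv2.inRange(hsv,(0,0,0),(180,255,140)),.0505,240,200,297,238,8)
for p in [(301,191),(349,191),(349,249),(301,249)]: print('tray',onz('top',*p,.024))
E
```

```text
plate
3111.5 [268.2 216.4] [492.7  -2.2] [144.8 195.8] 0.3
pad
993.5 [212.4 216.7] [488.  157.8] [ 66.7 145.2] 89.0
handle
201.5 [241.7 150.9] [669.9  70.9] [34.5 53.7] 1.5
body
23.0 [243.7 157.8] [661.8  69.1] [ 11.5 100.4] 8.0
chips
23.5 [275.8 227.4] [457.4 -29.3] [21.1 12. ] 60.1
16.5 [261.3 222.7] [470.2  11.9] [11.9 13.9] 46.0
23.0 [279.8 210. ] [507.1 -39. ] [17.  14.1] 0.6
15.0 [258.3 205.4] [518.8  20.6] [19.9 14.2] 1.0
tray [ 0.56527857 -0.1020016   0.024     ]
tray [ 0.56757928 -0.24084104  0.024     ]
tray [ 0.40107943 -0.23925292  0.024     ]
tray [ 0.39827602 -0.10284835  0.024     ]
```

The plate is level in view, with the tray at its −y end (the larger, adjacent one, crop 500–625 px) and the pad at +y (crop 250–313 px). The scraper stands beyond the plate at crop (355,135). Next I refine the edges.

```bash
python3 - <<'E'
from h import *
a=cv2.imread('pics/top0.png')
cv2.imwrite('pics/s1.png',cv2.resize(a[140:170,215:275],None,fx=12,fy=12,interpolation=cv2.INTER_CUBIC))
b=cv2.imread('pics/scene0.png')
cv2.imwrite('pics/s2.png',cv2.resize(b[195:245,235:295],None,fx=12,fy=12,interpolation=cv2.INTER_CUBIC))
for n,p in dict(lt=(332,236),lb=(331,350),rt=(509,239),rb=(507,355)).items():
    print(n,onz('top',p[0]/2.5+100-.3,p[1]/2.5+100-.3,.045))
g=cv2.cvtColor(a,cv2.COLOR_BGR2GRAY).astype(float)
# subpixel edges of plate: top edge columns 240..295 ; left edge rows 200..235
def edge(prof,th=None):
    th=(prof.max()+prof.min())/2; i=np.where(np.diff(prof>th))[0]; return [k+(th-prof[k])/(prof[k+1]-prof[k]) for k in i]
def fit(P): 
    P=np.array(P);k=np.polyfit(P[:,0],P[:,1],1);r=P[:,1]-np.polyval(k,P[:,0]);s=abs(r)<2.5;k=np.polyfit(P[s,0],P[s,1],1);return np.degrees(np.arctan(k[0])),k
P=[];Q=[]
for u in range(240,297,2):
    e=edge(g[186:206,u]); P.append(1000*onz('top',u,186+e[0],.045)[:2]) if e else 0
    e=edge(g[232:250,u]); Q.append(1000*onz('top',u,232+e[-1],.045)[:2]) if e else 0
for n,X in(('far',P),('near',Q)):
    d,k=fit([(p[1],p[0]) for p in X]);print(n,d,'x at y=0',np.polyval(k,0),'y=-100',np.polyval(k,-100),'y=90',np.polyval(k,90))
P=[]
for v in range(200,236,2):
    e=edge(g[v,226:243]); P.append(1000*onz('top',226+e[0],v,.045)[:2]) if e else 0
d,k=fit(P);print('left',d,np.polyval(k,[430,490,560]))
for nm,c0,c1 in(('padL',193,208),('padR',216,232)):
  P=[]
  for v in range(198,238,2):
    e=edge(g[v,c0:c1]); P.append(1000*onz('top',c0+e[0],v,.004)[:2]) if e else 0
  d,k=fit(P);print(nm,d,np.polyval(k,[430,490,560]))
for nm,r0,r1,i in(('padT',180,200,0),('padB',232,252,-1)):
  P=[]
  for u in range(205,222,2):
    e=edge(g[r0:r1,u]); P.append(1000*onz('top',u,r0+e[i],.004)[:2]) if e else 0
  d,k=fit([(p[1],p[0]) for p in P]);print(nm,d,np.polyval(k,158))
P=[]
for v in range(197,242,2):
    e=edge(g[v,343:356]); P.append(1000*onz('top',343+e[-1],v,.024)[:2]) if e else 0
d,k=fit(P);print('trayR',d,np.polyval(k,[430,490,560]))
E
```

```text
lt [0.55060696 0.09572343 0.045     ]
lb [0.42101094 0.09347057 0.045     ]
rt [ 0.55056875 -0.10636341  0.045     ]
rb [ 0.41955528 -0.10469462  0.045     ]
far 0.5569406868251819 x at y=0 551.2397401246449 y=-100 550.2676646359047 y=90 552.114608064511
near 0.700344180336658 x at y=0 421.1961570244108 y=-100 419.97376496046326 y=90 422.29630988196357
left -0.6139252407305662 [95.30974906 94.66682345 93.91674357]
padL -0.7043514895095736 [193.52114721 192.78351489 191.92294386]
padR -1.3103274588824687 [123.73750887 122.36509789 120.76395175]
padT 0.32127387077519404 562.1956239842053
padB 1.8528529099792175 412.8681365603585
trayR -0.13416688397399626 [-237.99709761 -238.1375971  -238.30151317]
```

View pics/s1.png

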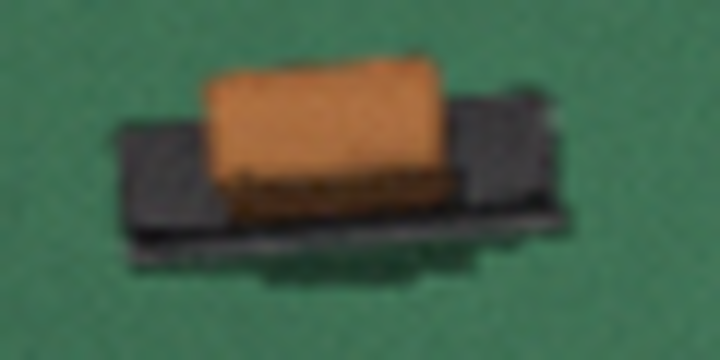

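View pics/s2.png

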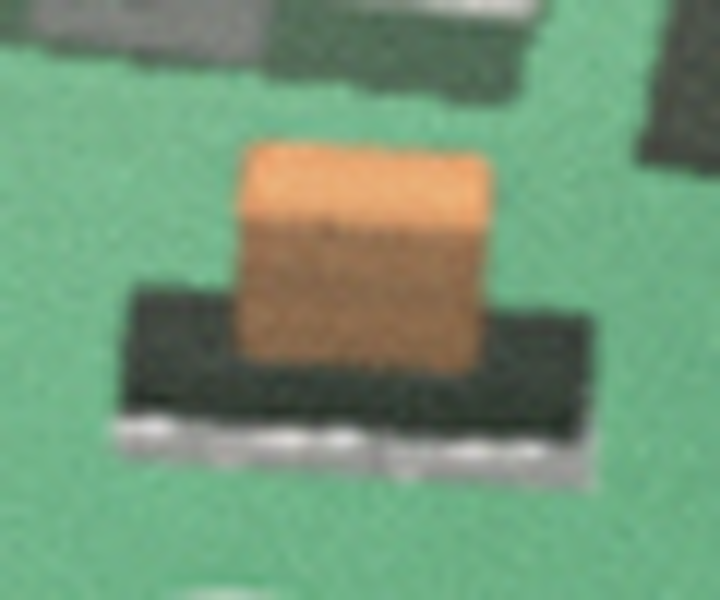

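```bash
python3 - <<'E'
from h import *
f=lambda n,L,z,ox,oy:np.array([1000*onz(n,ox+u/12-.46,oy+v/12-.46,z)[:2] for u,v in L])
def show(nm,P): print(nm,P.mean(0).round(1),'yaw(long, from y)',[np.degrees(np.arctan2(-(a-b)[0],(a-b)[1])).round(1) for a,b in((P[0],P[1]),(P[3],P[2]))],'len',[np.linalg.norm(P[i]-P[(i+1)%4]).round(1) for i in range(4)])
show('top handle',f('top',[(207,78),(437,60),(442,175),(210,185)],.075,215,140))
show('top body',f('top',[(122,124),(550,95),(555,205),(130,232)],.030,215,140))
show('scene handle',f('scene',[(490,155),(250,145),(238,217),(488,230)],.075,235,195))
P=f('scene',[(598,488),(115,455)],0,235,195);print('scene foot near-camera edge (bench)',P,np.linalg.norm(P[0]-P[1]),np.degrees(np.arctan2(-(P[0]-P[1])[0],(P[0]-P[1])[1])))
P=f('scene',[(590,312),(135,290)],.03,235,195);print('scene body back',P)
E
```

```text
top handle [673.1  70.9] yaw(long, from y) [np.float64(5.3), np.float64(3.3)] len [np.float64(54.3), np.float64(27.6), np.float64(54.5), np.float64(25.7)]
top body [673.8  69.9] yaw(long, from y) [np.float64(4.7), np.float64(4.5)] len [np.float64(105.5), np.float64(27.5), np.float64(104.4), np.float64(27.2)]
scene handle [678.4  73.4] yaw(long, from y) [np.float64(7.7), np.float64(6.8)] len [np.float64(53.8), np.float64(25.9), np.float64(55.0), np.float64(26.8)]
scene foot near-camera edge (bench) [[683.34986125 130.0750635 ]
 [694.23552298  19.67354917]] 110.93688294596286 5.6311995086919335
scene body back [[657.52937262 123.26505519]
 [670.64859782  19.5127719 ]]
```

play_rows --rows '[[[10,-50,0],[0,0,-5],85],[[10,-50,0],[0,0,-5],85],[[25,-50,0],[0,0,-5],85],[[40,-42,0],[0,0,-5],85],[[40,-42,0],[0,0,-5],85],[[40,-42,0],[0,0,-5],85],[[40,-42,0],[0,0,-5],85],[[40,-42,0],[0,0,-5],85],[[40,-42,0],[0,0,-5],85],[[40,-42,0],[0,0,-5],85],[[40,-41,0],[0,0,-5],85],[[43,0,0],[0,0,-5],85]]' --force 60

```text
clock: 1.6
position: [0.6754, 0.0752, 0.1932]
ee_rot: [0.999, 0.037, 0.0, 0.001]
ft_force: [0.2, 0.9, 0.7]
grip_width: 0.993
```

play_rows --rows '[[[0,0,0],[0,0,0],85]]'

```text
clock: 1.72
position: [0.6752, 0.0797, 0.1904]
ee_rot: [0.999, 0.041, -0.001, 0.001]
ft_force: [-0.3, 0.5, -0.6]
grip_width: 1.001
```

play_rows --rows '[[[0,-8,0],[0,0,0],85],[[0,0,-30],[0,0,0],85],[[0,0,-30],[0,0,0],85],[[0,0,-20],[0,0,0],85],[[0,0,0],[0,0,0],85],[[0,0,0],[0,0,0],85]]'

```text
clock: 2.48
position: [0.6747, 0.0726, 0.1143]
ee_rot: [0.999, 0.042, 0.001, -0.0]
ft_force: [0.1, -0.8, 0.3]
grip_width: 0.994
```

```bash
python3 - <<'E'
from h import *
for n,(x0,x1,y0,y1) in dict(top=(190,300,110,190),scene=(215,325,150,260)).items():
    cv2.imwrite(f'pics/g_{n}.png',cv2.resize(camera(n)[y0:y1,x0:x1],None,fx=5,fy=5,interpolation=cv2.INTER_CUBIC))
print(readout.get_obs()['position'])
E
```

```text
[0.67483671 0.07253709 0.11435596]
```

View pics/g_scene.png

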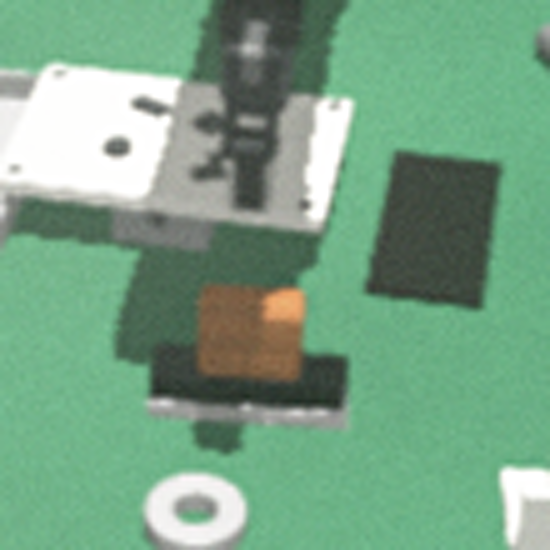

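The open gripper stands over the handle (handle at crop 250,330). Descend and grip.

play_rows --rows '[[[0,0,-30],[0,0,0],85],[[0,0,-25],[0,0,0],85],[[0,0,-16],[0,0,0],85],[[0,0,-8],[0,0,0],85],[[0,0,0],[0,0,0],85]]'

```text
clock: 3.2
position: [0.6742, 0.0725, 0.034]
ee_rot: [0.999, 0.042, 0.0, 0.0]
ft_force: [0.8, 0.2, 0.6]
grip_width: 1.0
```

play_rows --rows '[[[0,0,0],[0,0,0],40],[[0,0,0],[0,0,0],30],[[0,0,0],[0,0,0],10],[[0,0,0],[0,0,0],10],[[0,0,0],[0,0,0],10],[[0,0,0],[0,0,0],10]]' --force 60

```text
clock: 3.95
position: [0.6747, 0.0726, 0.0346]
ee_rot: [0.999, 0.042, 0.001, -0.0]
ft_force: [0.7, 0.6, 5.2]
grip_width: 0.289
```

play_rows --rows '[[[0,0,0],[0,0,0],10],[[0,0,0],[0,0,0],10],[[0,0,20],[0,0,0],10],[[0,0,40],[0,0,0],10],[[0,0,40],[0,0,0],10],[[0,0,0],[0,0,0],10],[[0,0,0],[0,0,0],10]]'

```text
clock: 4.82
position: [0.6733, 0.0726, 0.1329]
ee_rot: [0.999, 0.042, -0.001, 0.0]
ft_force: [0.5, 0.4, -4.1]
grip_width: 0.282
```

```bash
python3 - <<'E'
from h import *
o=readout.get_obs()
for k in('position','ft_force','torque','grip_width'):print(k,o[k])
c={}
for n,(x0,x1,y0,y1) in dict(top=(190,310,90,190),scene=(215,335,130,230)).items():
    c[n]=cv2.resize(camera(n)[y0:y1,x0:x1],None,fx=3.3,fy=5,interpolation=cv2.INTER_CUBIC)
cv2.imwrite('pics/l1.png',np.hstack([c['top'],c['scene']]))
for i in range(3):
    print(readout.get_obs()['ft_force'])
E
```

```text
position [0.67326757 0.07258486 0.13293206]
ft_force [ 0.45388562  0.40676908 -4.08039003]
torque [ 0.02426667  0.00380966 -0.01106291]
grip_width 0.2818457394442186
[-0.0291724   0.62228524 -2.96715708]
[-0.0291724   0.62228524 -2.96715708]
[-0.0291724   0.62228524 -2.96715708]
```

View pics/l1.png

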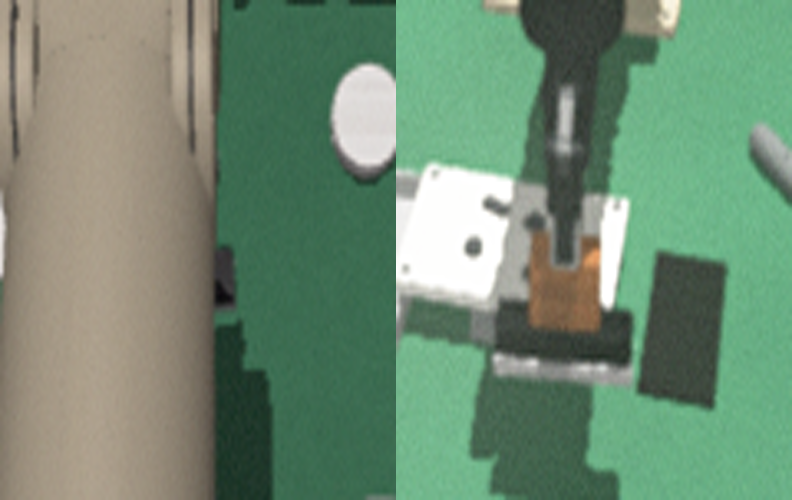

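```bash
python3 - <<'E'
from h import *
im=camera('scene')
cv2.imwrite('pics/l2.png',cv2.resize(im[150:220,235:305],None,fx=8,fy=8,interpolation=cv2.INTER_CUBIC))
p=np.array([.6745,.0725,0]);
for z in(.135,.132,.129,.118,.098,.128+.045,):
    q=proj('scene',[.6745+.015,.0725,z]);print(z,(np.array(q)-[235,150]+.46)*8)
E
```

```text
0.135 [241.26833724 357.88834561]
0.132 [240.99819651 365.45440038]
0.129 [240.72900678 372.99471244]
0.118 [239.75002902 400.42451498]
0.098 [238.00181531 449.43676976]
0.173 [244.77474049 259.76286975]
```

View pics/l2.png

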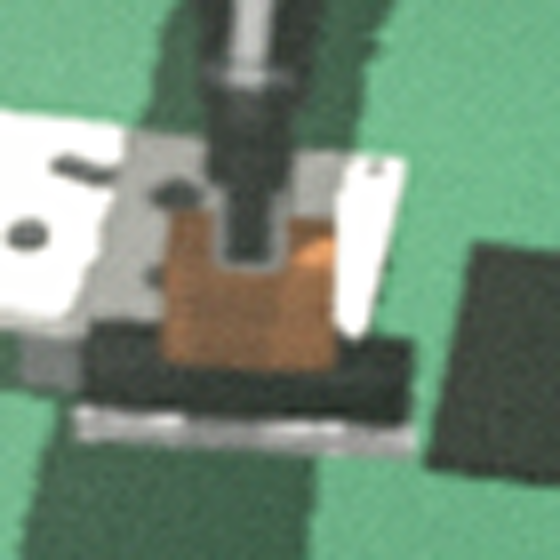

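```bash
python3 - <<'E'
from h import *
for x in(.675-.0425-.0145,.6755-.0425,.6755+.0425,.675+.057):
  for z in(.114,.127): print(x,z,proj('scene',[x,.0726,z]))
print('now')
for x in(.6595,.6735,.6875,.702):
  for z in(.133,.140): print(x,z,proj('scene',[x,.0726,z]))
a=camera('scene');print(a.shape)
E
python3 - <<'E'
import cv2
a=cv2.imread('pics/g_scene.png');print(a.shape)
E
```

```text
0.6180000000000001 0.114 (np.float64(268.7957227817708), np.float64(185.30353792289822))
0.6180000000000001 0.127 (np.float64(268.9630627251687), np.float64(181.3633242308375))
0.633 0.114 (np.float64(267.9316088274718), np.float64(188.4292776345755))
0.633 0.127 (np.float64(268.094575009516), np.float64(184.4684500894352))
0.718 0.114 (np.float64(262.6607788650272), np.float64(207.49943800500873))
0.718 0.127 (np.float64(262.7944059250745), np.float64(203.42198859795585))
0.7320000000000001 0.114 (np.float64(261.7261425745905), np.float64(210.88174191868563))
0.7320000000000001 0.127 (np.float64(261.85409090480607), np.float64(206.78524537926512))
now
0.6595 0.133 (np.float64(266.5855723093298), np.float64(188.25772310576073))
0.6595 0.14 (np.float64(266.6704147782074), np.float64(186.0667761437966))
0.6735 0.133 (np.float64(265.7228856917989), np.float64(191.3256502132979))
0.6735 0.14 (np.float64(265.8051770597745), np.float64(189.12378783234513))
0.6875 0.133 (np.float64(264.8419660971416), np.float64(194.45858328233123))
0.6875 0.14 (np.float64(264.9215838665648), np.float64(192.24580712084608))
0.702 0.133 (np.float64(263.9097282134639), np.float64(197.77420809980126))
0.702 0.14 (np.float64(263.9864412285151), np.float64(195.55013786156906))
(384, 512, 3)
(550, 550, 3)
```

```bash
python3 - <<'E'
from h import *
im=camera('scene')
c=cv2.resize(im[120:210,235:300],None,fx=9,fy=6.6,interpolation=cv2.INTER_LANCZOS4)
c=np.clip(255*(c/255.)**.5,0,255).astype(np.uint8)
cv2.imwrite('pics/l3.png',c)
for p in([.6595,.0726,.175],[.6875,.0726,.175],[.6875,.0726,.130],[.6735,.0726,.152+.054],[.6735,.0726,.152]):print(p,proj('scene',p))
print(readout.get_obs()['clock'])
E
```

```text
[0.6595, 0.0726, 0.175] (np.float64(267.1051918104813), np.float64(174.84916794412015))
[0.6875, 0.0726, 0.175] (np.float64(265.3297605385499), np.float64(180.9112362509805))
[0.6875, 0.0726, 0.13] (np.float64(264.8080443314835), np.float64(195.40154118650514))
[0.6735, 0.0726, 0.206] (np.float64(266.6156231807452), np.float64(167.47214122462148))
[0.6735, 0.0726, 0.152] (np.float64(265.94782818895476), np.float64(185.30836953592794))
5.075
```

View pics/l3.png

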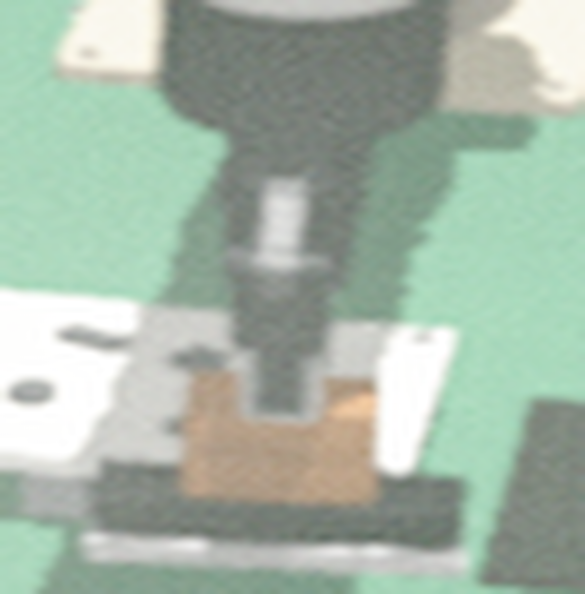

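```bash
python3 - <<'E'
from h import *
p=np.array([.2659,.5651,.192]);j=np.array([np.cos(1.131),np.sin(1.131),0])
for z in(0,.0187,.0727):
  for s in(-.0427,0,.0427): print(z,s,proj('scene',p+j*s+[0,0,z]))
a=cv2.imread('pics/scene0.png')[0:130,410:512]
c=cv2.resize(a,None,fx=6,fy=4.6,interpolation=cv2.INTER_CUBIC);c=np.clip(255*(c/255.)**.5,0,255).astype(np.uint8)
cv2.imwrite('pics/l4.png',c)
E
```

```text
0 -0.0427 (np.float64(430.47208749348374), np.float64(115.60824566553923))
0 0 (np.float64(444.56626259189954), np.float64(119.19468826734196))
0 0.0427 (np.float64(459.1499483296651), np.float64(122.8955192712446))
0.0187 -0.0427 (np.float64(432.12769170869694), np.float64(110.07066210072114))
0.0187 0 (np.float64(446.3775440974955), np.float64(113.59743176175378))
0.0187 0.0427 (np.float64(461.1270293205917), np.float64(117.23711218055232))
0.0727 -0.0427 (np.float64(437.09258550093074), np.float64(93.5023242943088))
0.0727 0 (np.float64(451.81278240882125), np.float64(96.8407443224252))
0.0727 0.0427 (np.float64(467.06377751212017), np.float64(100.28700080154927))
```

View pics/l4.png

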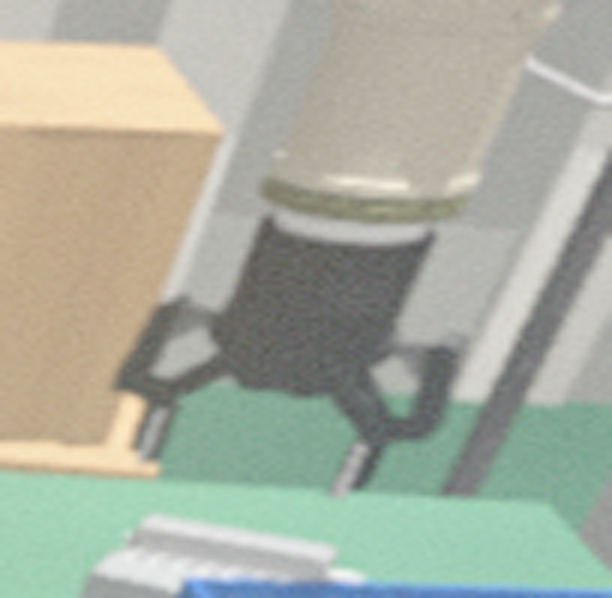

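```bash
python3 - <<'E'
from h import *
p=np.array([.2659,.5651,.192]);j=np.array([np.cos(1.131),np.sin(1.131),0])
for z in(0,.043,.055):
  for s in(-.0427,.0427): print(z,s,[n+str(np.round(proj(n,p+j*s+[0,0,z]),1)) for n in('top','scene')])
a=cv2.imread('pics/top0.png')[280:384,0:100]
c=cv2.resize(a,None,fx=6,fy=5.5,interpolation=cv2.INTER_CUBIC);c=np.clip(255*(c/255.)**.5,0,255).astype(np.uint8)
cv2.imwrite('pics/l5.png',c)
E
```

```text
0 -0.0427 ['top[ 46.9 308.9]', 'scene[430.5 115.6]']
0 0.0427 ['top[ 17.5 292.5]', 'scene[459.1 122.9]']
0.043 -0.0427 ['top[ 35.7 312.8]', 'scene[434.3 102.7]']
0.043 0.0427 ['top[  5.  295.5]', 'scene[463.8 109.7]']
0.055 -0.0427 ['top[ 32.4 314. ]', 'scene[435.4  99. ]']
0.055 0.0427 ['top[  1.3 296.4]', 'scene[465.1 105.9]']
```

View pics/l5.png

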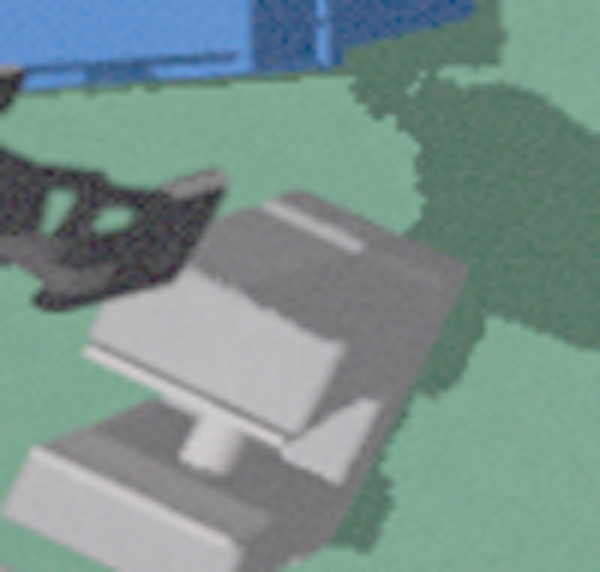

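Both views agree that the fingertips sit about 40 mm higher than the reported TCP. The block is therefore held only by the top 5–8 mm of its handle. I'll set it back down and regrip lower.

play_rows --rows '[[[0,0,-25],[0,0,0],10],[[0,0,-30],[0,0,0],10],[[0,0,-25],[0,0,0],10],[[0,0,-12],[0,0,0],10],[[0,0,-5],[0,0,0],10],[[0,0,0],[0,0,0],10],[[0,0,0],[0,0,0],10]]'

```text
clock: 5.95
position: [0.6748, 0.0726, 0.0379]
ee_rot: [0.999, 0.042, 0.001, -0.0]
ft_force: [0.1, -0.7, -4.6]
grip_width: 0.289
```

play_rows --rows '[[[0,0,-2],[0,0,0],10],[[0,0,-1],[0,0,0],10],[[0,0,0],[0,0,0],10]]'

```text
clock: 6.32
position: [0.6747, 0.0726, 0.0347]
ee_rot: [0.999, 0.042, 0.001, -0.0]
ft_force: [-0.0, -0.1, 1.6]
grip_width: 0.287
```

play_rows --rows '[[[0,0,0],[0,0,0],60],[[0,0,0],[0,0,0],85],[[0,0,0],[0,0,0],85],[[0,0,0],[0,0,0],85],[[0,0,-8],[0,0,0],85],[[0,0,-8],[0,0,0],85],[[0,0,-8],[0,0,0],85],[[0,0,0],[0,0,0],85]]'

```text
clock: 7.32
position: [0.6734, 0.0725, 0.0087]
ee_rot: [0.999, 0.042, -0.001, 0.0]
ft_force: [-0.4, -0.3, -0.7]
grip_width: 0.997
```

```bash
python3 - <<'E'
from h import *
o=readout.get_obs();print(o['position'],o['ft_force'],o['joint_pos'])
c=cv2.resize(camera('scene')[150:250,220:310],None,fx=6,fy=6,interpolation=cv2.INTER_CUBIC);c=np.clip(255*(c/255.)**.6,0,255).astype(np.uint8)
cv2.imwrite('pics/l6.png',c)
E
```

```text
[0.67337236 0.07247468 0.00869179] [-0.36733425 -0.3047814  -0.6822334 ] [-0.45740139  0.61868661  0.39602758  1.51275758 -0.25863398  1.06386248
  0.08284642]
```

View pics/l6.png

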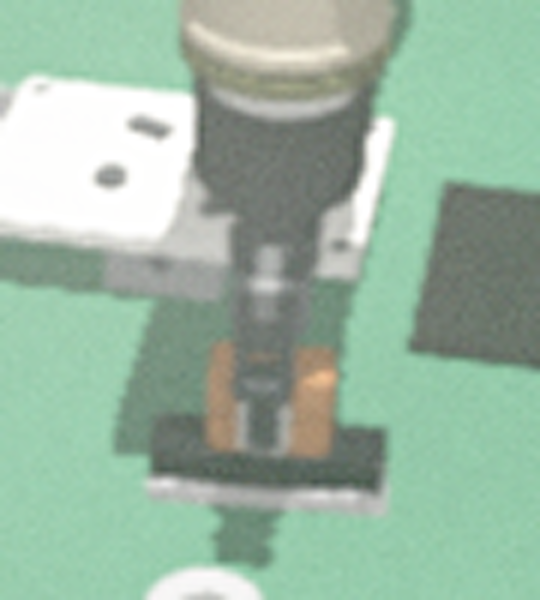

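play_rows --rows '[[[0,0,-7],[0,0,0],85],[[0,0,0],[0,0,0],85],[[0,0,0],[0,0,0],40],[[0,0,0],[0,0,0],20],[[0,0,0],[0,0,0],10],[[0,0,0],[0,0,0],10],[[0,0,0],[0,0,0],10],[[0,0,0],[0,0,0],10]]' --force 70

```text
clock: 8.38
position: [0.6744, 0.0726, 0.0032]
ee_rot: [0.999, 0.042, 0.0, -0.0]
ft_force: [0.1, 1.2, 3.5]
grip_width: 0.316
```

play_rows --rows '[[[0,0,10],[0,0,0],10],[[0,0,30],[0,0,0],10],[[0,0,40],[0,0,0],10],[[0,0,30],[0,0,0],10],[[0,0,0],[0,0,0],10],[[0,0,0],[0,0,0],10]]'

```text
clock: 9.12
position: [0.673, 0.0726, 0.111]
ee_rot: [0.999, 0.042, -0.001, 0.0]
ft_force: [-0.6, 0.6, -4.3]
grip_width: 0.32
```

```bash
python3 - <<'E'
from h import *
F=[]
for i in range(4):
    camera('top');o=readout.get_obs();F.append(np.r_[o['ft_force'],o['torque']])
print(np.round(F,2));o=readout.get_obs();print(o['clock'],o['position'],o['ee_rot'])
c=cv2.resize(camera('scene')[130:230,220:310],None,fx=6,fy=6,interpolation=cv2.INTER_CUBIC);c=np.clip(255*(c/255.)**.6,0,255).astype(np.uint8)
cv2.imwrite('pics/l7.png',c)
for z in(.09,.1,.11):print(z,(np.array(proj('scene',[.689,.0726,z]))-[220,130])*6)
E
```

```text
[[ 0.12  0.8  -4.54  0.03 -0.03 -0.03]
 [ 0.09  0.12 -3.37  0.    0.01 -0.02]
 [-0.08  0.58 -4.11 -0.03 -0.05 -0.  ]
 [ 0.38 -0.04 -3.61 -0.02 -0.01  0.02]]
9.325 [0.67325498 0.07248631 0.11120572] [ 9.99120989e-01  4.19025853e-02 -1.17171570e-03  2.23806543e-04]
0.09 [265.63895279 468.12846042]
0.1 [266.28685321 450.01623421]
0.11 [266.94224818 431.70149212]
```

View pics/l7.png

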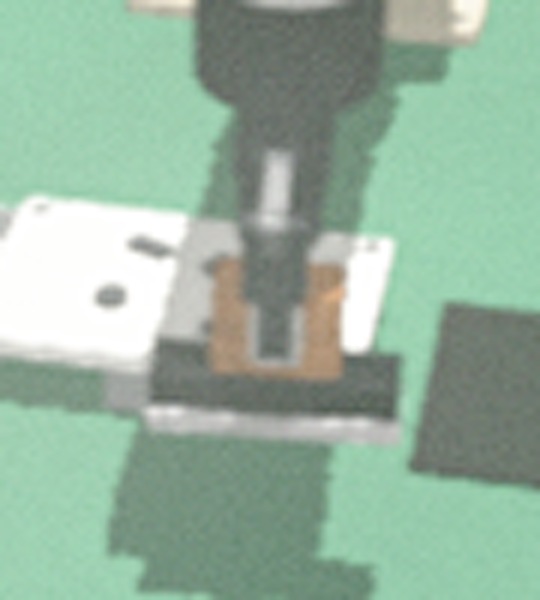

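play_rows --rows '[[[-20,0,0],[0,0,8.4],10],[[-20,0,0],[0,0,8.4],10],[[-20,0,0],[0,0,8.4],10],[[-20,0,0],[0,0,8.4],10],[[-20,0,0],[0,0,8.4],10],[[-20,0,0],[0,0,8.4],10],[[-20,0,0],[0,0,8.4],10],[[-20,0,0],[0,0,8.4],10],[[-20,2,0],[0,0,8.4],10],[[-7,0,0],[0,0,8.8],10],[[0,0,0],[0,0,0],10],[[0,0,0],[0,0,0],10]]'

```text
clock: 10.88
position: [0.4874, 0.0744, 0.1128]
ee_rot: [0.713, 0.701, 0.0, 0.0]
ft_force: [0.2, 0.5, -4.6]
grip_width: 0.314
```

```bash
python3 - <<'E'
from h import *
from scipy.spatial.transform import Rotation as R
o=readout.get_obs();print(o['position'],R.from_quat(o['ee_rot']).as_matrix().round(4),o['joint_pos'])
c=cv2.resize(camera('scene')[100:240,200:320],None,fx=5,fy=4.2,interpolation=cv2.INTER_CUBIC);cv2.imwrite('pics/m1.png',c)
c=cv2.resize(camera('top')[150:270,190:360],None,fx=4.5,fy=4.5,interpolation=cv2.INTER_CUBIC);cv2.imwrite('pics/m2.png',c)
F=[]
for i in range(4):
    camera('top');F.append(readout.get_obs()['ft_force'])
print(np.round(F,2))
E
```

```text
[0.48744569 0.07443507 0.11280408] [[ 1.760e-02  9.998e-01  2.000e-04]
 [ 9.998e-01 -1.760e-02  1.000e-04]
 [ 1.000e-04  2.000e-04 -1.000e+00]] [-0.44432723  0.10136013  0.21238209  1.91600087 -0.02363651  1.12642107
  1.33033945]
[[ 0.53 -0.69 -3.63]
 [-0.45  0.48 -3.42]
 [-1.35  0.06 -3.11]
 [-0.79 -0.95 -4.54]]
```

View pics/m1.png

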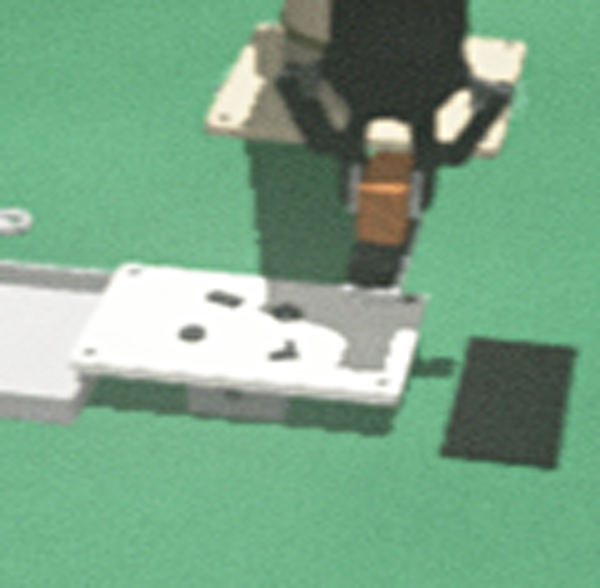

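View pics/m2.png

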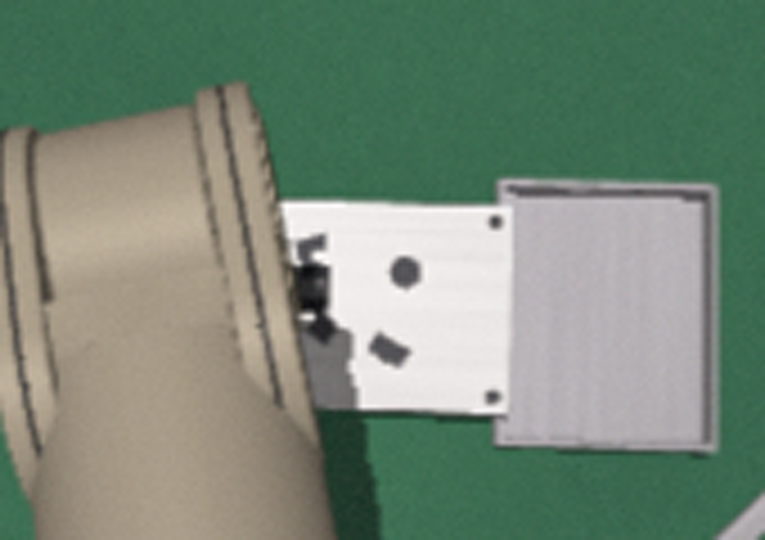

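play_rows --rows '[[[0,0,-25],[0,0,0],10],[[0,0,-20],[0,0,0],10],[[0,0,-10],[0,0,0],10],[[0,0,-5],[0,0,0],10],[[0,0,0],[0,0,0],10],[[0,0,0],[0,0,0],10]]'

```text
clock: 11.92
position: [0.4876, 0.0747, 0.0535]
ee_rot: [0.712, 0.702, 0.001, 0.0]
ft_force: [-0.6, -0.7, -3.6]
grip_width: 0.32
```

```bash
python3 - <<'E'
from h import *
o=readout.get_obs();print(o['position'],o['ft_force'])
c=cv2.resize(camera('scene')[130:220,230:310],None,fx=7,fy=6.5,interpolation=cv2.INTER_CUBIC);cv2.imwrite('pics/m3.png',c)
E
```

```text
[0.48760552 0.0746829  0.05350754] [-0.55649785 -0.68121857 -3.62468141]
```

View pics/m3.png

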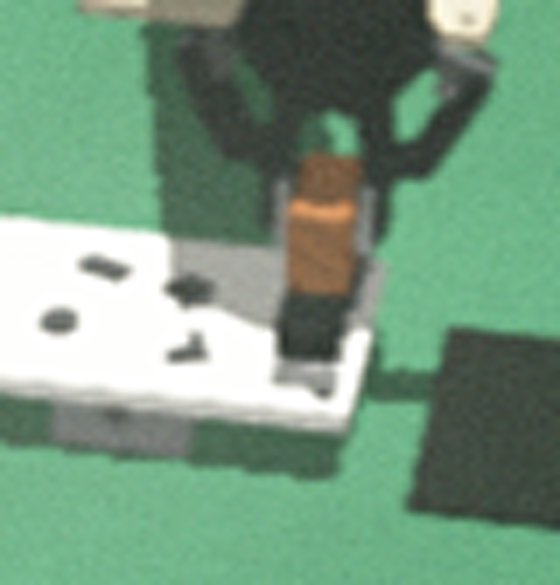

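play_rows --rows '[[[0,0,-3],[0,0,0],10],[[0,0,-2],[0,0,0],10],[[0,0,-1],[0,0,0],10],[[0,0,0],[0,0,0],10]]'

```text
clock: 12.48
position: [0.4871, 0.0747, 0.0469]
ee_rot: [0.712, 0.702, 0.0, -0.0]
ft_force: [-0.5, 0.9, -2.3]
grip_width: 0.32
```

play_rows --rows '[[[0,0,-1],[-0.7,0,0],10],[[0,0,-1],[-0.7,0,0],10],[[0,0,0],[0,0,0],10]]'

```text
clock: 12.85
position: [0.4872, 0.0748, 0.0449]
ee_rot: [0.712, 0.702, -0.009, 0.009]
ft_force: [-0.4, 0.6, -0.1]
grip_width: 0.321
```

play_rows --rows '[[[0,0,-1],[-0.8,0,0],10],[[0,0,-1],[-0.8,0,0],10],[[0,0,0],[0,0,0],10]]'

```text
clock: 13.22
position: [0.4873, 0.0749, 0.0429]
ee_rot: [0.712, 0.702, -0.018, 0.019]
ft_force: [-0.6, 0.4, 2.1]
grip_width: 0.322
```

```bash
cat > st.py <<'E'
from h import *
from scipy.spatial.transform import Rotation as R
o=readout.get_obs();m=R.from_quat(o['ee_rot']).as_matrix()
y=o['position'][1]*1000;L=y+5.5
print('clk',o['clock'],'pos',(o['position']*1000).round(1),'L',round(L,1),'ft',o['ft_force'].round(2),'N',round(o['ft_force'][2]+3.9,2),'tau',o['torque'].round(2),'tiltx deg',np.degrees(np.arctan2(m[1,2],-m[2,2])).round(2),'tilty',np.degrees(np.arctan2(m[0,2],-m[2,2])).round(2))
E
python3 st.py
```

```text
clk 13.225 pos [487.3  74.9  42.9] L 80.4 ft [-0.55  0.35  2.12] N 6.02 tau [ 0.34  0.05 -0.02] tiltx deg -3.01 tilty 0.02
```

play_rows --rows '[[[0,0,0],[-0.5,0,0],10],[[0,0,0],[-0.4,0,0],10],[[0,0,0],[0,0,0],10]]'

```text
clock: 13.6
position: [0.4873, 0.0749, 0.043]
ee_rot: [0.711, 0.702, -0.024, 0.024]
ft_force: [0.3, 2.6, 1.4]
grip_width: 0.317
```

```bash
python3 st.py; python3 - <<'E'
from h import *
c=cv2.resize(camera('scene')[130:220,230:310],None,fx=7,fy=6.5,interpolation=cv2.INTER_CUBIC);cv2.imwrite('pics/m4.png',c)
E
python3 st.py
```

```text
clk 13.6 pos [487.3  74.9  43. ] L 80.4 ft [0.35 2.63 1.42] N 5.32 tau [ 0.61 -0.13 -0.01] tiltx deg -3.89 tilty 0.03
clk 13.65 pos [487.3  74.8  42.9] L 80.3 ft [0.57 3.15 1.99] N 5.89 tau [ 0.7  -0.14  0.04] tiltx deg -3.88 tilty 0.02
```

View pics/m4.png

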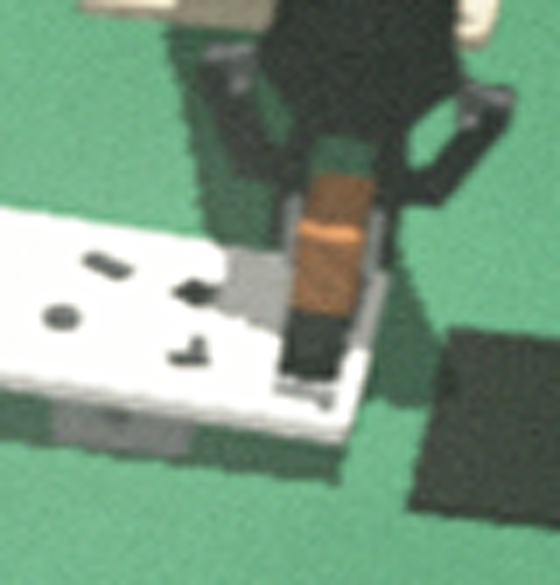

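play_rows --rows '[[[0,-1,-0.6],[-0.2,0,0],10],[[0,-2,0],[0,0,0],10],[[0,-2,0.2],[0,0,0],10],[[0,-2,0.2],[0,0,0],10]]'

```text
clock: 14.15
position: [0.4871, 0.0675, 0.0427]
ee_rot: [0.712, 0.702, -0.025, 0.025]
ft_force: [-0.5, 5.2, 3.2]
grip_width: 0.318
```

```bash
python3 st.py
```

```text
clk 14.15 pos [487.1  67.5  42.7] L 73.0 ft [-0.48  5.24  3.23] N 7.13 tau [ 1.16  0.04 -0.04] tiltx deg -4.08 tilty 0.01
```

play_rows --rows '[[[0,-2,0.2],[0,0,0],10],[[0,-2,0.3],[0,0,0],10],[[0,-2,0.3],[0.1,0,0],10],[[0,-2,0.3],[0.1,0,0],10]]'

```text
clock: 14.65
position: [0.4871, 0.0594, 0.0438]
ee_rot: [0.712, 0.702, -0.024, 0.024]
ft_force: [-0.6, 4.9, 3.2]
grip_width: 0.316
```

```bash
python3 st.py;python3 - <<'E'
from h import *
c=cv2.resize(camera('scene')[130:220,230:310],None,fx=7,fy=6.5,interpolation=cv2.INTER_CUBIC);cv2.imwrite('pics/m5.png',c)
E
python3 st.py
```

```text
clk 14.65 pos [487.1  59.4  43.8] L 64.9 ft [-0.56  4.86  3.2 ] N 7.1 tau [ 1.16  0.01 -0.02] tiltx deg -3.89 tilty 0.0
clk 14.7 pos [487.1  59.1  43.8] L 64.6 ft [-1.04  4.8   4.2 ] N 8.1 tau [1.08 0.07 0.03] tiltx deg -3.89 tilty 0.0
```

View pics/m5.png

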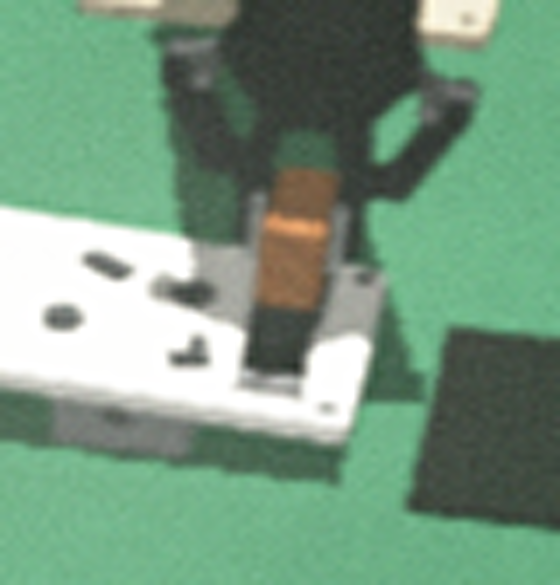

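play_rows --rows '[[[0,-2.4,0.3],[0.1,0,0],10],[[0,-2.4,0.3],[0.1,0,0],10],[[0,-2.4,0.3],[0.1,0,0],10],[[0,-2.4,0.3],[0.1,0,0],10],[[0,-2.4,0.3],[0.1,0,0],10]]'

```text
clock: 15.32
position: [0.4871, 0.0474, 0.0453]
ee_rot: [0.712, 0.702, -0.021, 0.021]
ft_force: [0.0, 4.7, 3.8]
grip_width: 0.314
```

```bash
python3 st.py
```

```text
clk 15.325 pos [487.1  47.4  45.3] L 52.9 ft [0.01 4.65 3.77] N 7.67 tau [ 1.21 -0.02 -0.02] tiltx deg -3.39 tilty 0.0
```

play_rows --rows '[[[0,-2.5,0.27],[0.15,0,0],10],[[0,-2.5,0.25],[0.15,0,0],10],[[0,-2.5,0.25],[0.15,0,0],10],[[0,-2.5,0.23],[0.15,0,0],10]]'

```text
clock: 15.82
position: [0.4871, 0.0375, 0.0463]
ee_rot: [0.712, 0.702, -0.017, 0.017]
ft_force: [0.5, 4.8, 4.3]
grip_width: 0.318
```

```bash
python3 st.py
```

```text
clk 15.825 pos [487.1  37.5  46.3] L 43.0 ft [0.49 4.8  4.27] N 8.17 tau [ 1.28 -0.02 -0.02] tiltx deg -2.78 tilty 0.01
```

play_rows --rows '[[[0,-2.1,0.25],[0.15,0,0],10],[[0,-2.1,0.2],[0.15,0,0],10],[[0,-2.1,0.2],[0.15,0,0],10],[[0,-2.1,0.15],[0.15,0,0],10]]'

```text
clock: 16.32
position: [0.487, 0.029, 0.047]
ee_rot: [0.712, 0.702, -0.013, 0.014]
ft_force: [0.3, 4.9, 4.7]
grip_width: 0.315
```

```bash
python3 st.py;python3 - <<'E'
from h import *
c=cv2.resize(camera('scene')[130:220,220:300],None,fx=7,fy=6.5,interpolation=cv2.INTER_CUBIC);cv2.imwrite('pics/m6.png',c)
E
python3 st.py
```

```text
clk 16.325 pos [487.  29.  47.] L 34.5 ft [0.27 4.89 4.68] N 8.58 tau [ 1.22 -0.02  0.02] tiltx deg -2.18 tilty -0.01
clk 16.375 pos [487.   28.6  47.1] L 34.1 ft [0.19 3.86 5.31] N 9.21 tau [ 1.19  0.05 -0.  ] tiltx deg -2.19 tilty -0.01
```

View pics/m6.png

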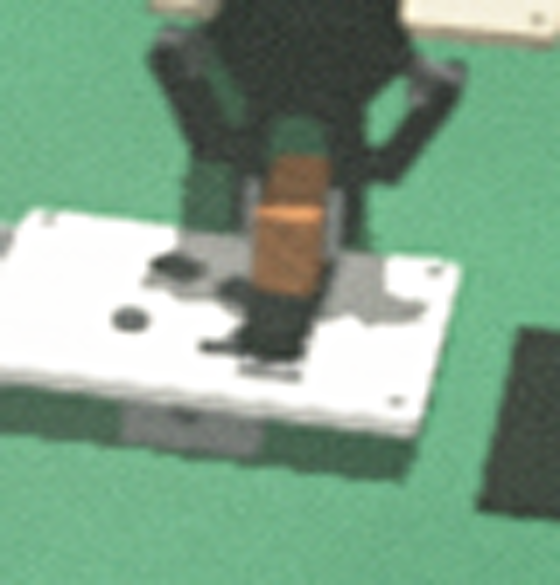

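play_rows --rows '[[[0,-2,0.35],[0.15,0,0],10],[[0,-2,0.2],[0.15,0,0],10],[[0,-2,0.15],[0.15,0,0],10],[[0,-2,0.1],[0.1,0,0],10]]'

```text
clock: 16.88
position: [0.4867, 0.0205, 0.0475]
ee_rot: [0.712, 0.702, -0.011, 0.01]
ft_force: [0.6, 2.1, -0.4]
grip_width: 0.316
```

```bash
python3 st.py
```

```text
clk 16.875 pos [486.7  20.5  47.5] L 26.0 ft [ 0.57  2.12 -0.43] N 3.47 tau [ 0.53 -0.05  0.01] tiltx deg -1.67 tilty -0.05
```

play_rows --rows '[[[0,0,-0.35],[0,0,0],10]]'

```text
clock: 17.0
position: [0.4868, 0.0204, 0.0474]
ee_rot: [0.712, 0.702, -0.011, 0.01]
ft_force: [-2.7, 0.3, 5.5]
grip_width: 0.316
```

```bash
python3 st.py;python3 - <<'E'
from h import *
camera('top')
E
python3 st.py
```

```text
clk 17.0 pos [486.8  20.4  47.4] L 25.9 ft [-2.73  0.3   5.52] N 9.42 tau [-0.15  0.51 -0.  ] tiltx deg -1.68 tilty -0.04
clk 17.05 pos [486.8  20.4  47.5] L 25.9 ft [-2.55 -1.8   2.67] N 6.57 tau [-0.34  0.43 -0.  ] tiltx deg -1.69 tilty -0.04
```

play_rows --rows '[[[0,-1.5,0.06],[0.1,0,0],10],[[0,-1.5,0.08],[0.1,0,0],10],[[0,-1.5,0.08],[0.1,0,0],10]]'

```text
clock: 17.42
position: [0.4873, 0.0168, 0.0477]
ee_rot: [0.712, 0.702, -0.008, 0.008]
ft_force: [-0.2, 2.8, 0.8]
grip_width: 0.315
```

```bash
python3 st.py
```

```text
clk 17.425 pos [487.3  16.8  47.7] L 22.3 ft [-0.17  2.79  0.77] N 4.67 tau [0.78 0.   0.01] tiltx deg -1.33 tilty 0.02
```

play_rows --rows '[[[0,-1.5,-0.15],[0.1,0,0],10],[[0,-1.5,0.05],[0.1,0,0],10]]'

```text
clock: 17.68
position: [0.4874, 0.0138, 0.0478]
ee_rot: [0.712, 0.702, -0.007, 0.007]
ft_force: [0.2, 3.8, 2.9]
grip_width: 0.316
```

```bash
python3 st.py
```

```text
clk 17.675 pos [487.4  13.8  47.8] L 19.3 ft [0.22 3.8  2.87] N 6.77 tau [ 1.    0.08 -0.02] tiltx deg -1.12 tilty 0.03
```

play_rows --rows '[[[0,-1.5,0.04],[0.1,0,0],10],[[0,-1.5,0.04],[0.1,0,0],10],[[0,-1.5,0.04],[0.1,0,0],10]]'

```text
clock: 18.05
position: [0.4873, 0.0092, 0.0479]
ee_rot: [0.712, 0.702, -0.005, 0.005]
ft_force: [-0.6, 4.7, 4.9]
grip_width: 0.318
```

```bash
python3 st.py
```

```text
clk 18.05 pos [487.3   9.2  47.9] L 14.7 ft [-0.59  4.69  4.9 ] N 8.8 tau [ 1.23 -0.06  0.04] tiltx deg -0.82 tilty 0.02
```

play_rows --rows '[[[0,-1.5,0.1],[0.1,0,0],10],[[0,-1.5,0.05],[0.1,0,0],10]]'

```text
clock: 18.3
position: [0.4871, 0.0061, 0.0479]
ee_rot: [0.712, 0.702, -0.004, 0.004]
ft_force: [0.9, 5.3, 4.6]
grip_width: 0.321
```

```bash
python3 st.py
```

```text
clk 18.3 pos [487.1   6.1  47.9] L 11.6 ft [0.85 5.28 4.58] N 8.48 tau [ 1.19 -0.11  0.03] tiltx deg -0.63 tilty 0.01
```

play_rows --rows '[[[0,-1.5,0.08],[0.1,0,0],10],[[0,-1.5,0.04],[0.1,0,0],10],[[0,-1.5,0.02],[0.1,0,0],10]]'

```text
clock: 18.68
position: [0.487, 0.0014, 0.0479]
ee_rot: [0.712, 0.702, -0.002, 0.002]
ft_force: [-0.0, 4.5, 3.2]
grip_width: 0.312
```

```bash
python3 st.py
```

```text
clk 18.675 pos [487.    1.4  47.9] L 6.9 ft [-0.05  4.5   3.21] N 7.11 tau [ 1.13 -0.07 -0.03] tiltx deg -0.34 tilty -0.01
```

play_rows --rows '[[[0,-1.5,0],[0.1,0,0],10],[[0,-1.5,0],[0.1,0,0],10],[[0,-1.5,0],[0.1,0,0],10]]'

```text
clock: 19.05
position: [0.487, -0.0031, 0.0479]
ee_rot: [0.712, 0.702, -0.0, 0.0]
ft_force: [0.5, 3.8, 2.7]
grip_width: 0.317
```

```bash
python3 st.py
```

```text
clk 19.05 pos [487.   -3.1  47.9] L 2.4 ft [0.53 3.83 2.73] N 6.63 tau [ 0.88 -0.06  0.02] tiltx deg -0.05 tilty -0.02
```

play_rows --rows '[[[0,-1.8,0],[0.2,0,0],10],[[0,-1.8,-0.01],[0.2,0,0],10],[[0,-1.8,-0.02],[0.2,0,0],10]]'

```text
clock: 19.42
position: [0.4869, -0.0086, 0.0478]
ee_rot: [0.712, 0.702, 0.003, -0.004]
ft_force: [0.6, 2.7, 0.6]
grip_width: 0.319
```

```bash
python3 st.py;python3 - <<'E'
from h import *
c=cv2.resize(camera('scene')[130:220,200:280],None,fx=7,fy=6.5,interpolation=cv2.INTER_CUBIC);cv2.imwrite('pics/m7.png',c)
E
python3 st.py
```

```text
clk 19.425 pos [486.9  -8.6  47.8] L -3.1 ft [0.59 2.66 0.6 ] N 4.5 tau [ 0.61 -0.07 -0.  ] tiltx deg 0.55 tilty -0.03
clk 19.475 pos [486.9  -9.   47.8] L -3.5 ft [-0.06  1.84  0.4 ] N 4.3 tau [ 0.46 -0.14  0.06] tiltx deg 0.55 tilty -0.03
```

View pics/m7.png

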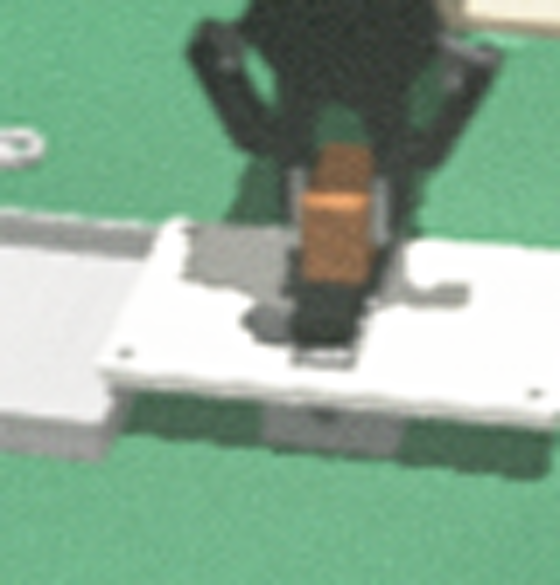

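play_rows --rows '[[[0,-1,-0.22],[0.1,0,0],10],[[0,-1.8,-0.08],[0.15,0,0],10]]'

```text
clock: 19.73
position: [0.4871, -0.0109, 0.0477]
ee_rot: [0.712, 0.702, 0.005, -0.005]
ft_force: [-0.9, 3.8, 0.6]
grip_width: 0.315
```

```bash
python3 st.py
```

```text
clk 19.725 pos [487.1 -10.9  47.7] L -5.4 ft [-0.91  3.8   0.6 ] N 4.5 tau [ 0.84 -0.03  0.05] tiltx deg 0.82 tilty 0.0
```

play_rows --rows '[[[0,-0.8,-0.3],[0.1,0,0],10],[[0,-1.5,-0.05],[0.1,0,0],10]]'

```text
clock: 19.98
position: [0.4874, -0.0129, 0.0476]
ee_rot: [0.712, 0.702, 0.007, -0.006]
ft_force: [-0.9, 4.0, 5.4]
grip_width: 0.318
```

```bash
python3 st.py
```

```text
clk 19.975 pos [487.4 -12.9  47.6] L -7.4 ft [-0.9   4.03  5.43] N 9.33 tau [1.22 0.08 0.05] tiltx deg 1.04 tilty 0.03
```

play_rows --rows '[[[0,-1.8,0.04],[0.1,0,0],10],[[0,-1.8,-0.03],[0.1,0,0],10]]'

```text
clock: 20.23
position: [0.4873, -0.017, 0.0475]
ee_rot: [0.712, 0.702, 0.008, -0.007]
ft_force: [0.0, 4.4, 3.6]
grip_width: 0.318
```

```bash
python3 st.py
```

```text
clk 20.225 pos [487.3 -17.   47.5] L -11.5 ft [0.05 4.45 3.64] N 7.54 tau [ 1.13 -0.06 -0.07] tiltx deg 1.22 tilty 0.02
```

play_rows --rows '[[[0,-2,-0.07],[0.13,0,0],10],[[0,-2,-0.08],[0.14,0,0],10],[[0,-2,-0.09],[0.14,0,0],10]]'

```text
clock: 20.6
position: [0.4871, -0.0231, 0.0471]
ee_rot: [0.712, 0.702, 0.01, -0.01]
ft_force: [-0.7, 4.5, 4.4]
grip_width: 0.319
```

```bash
python3 st.py
```

```text
clk 20.6 pos [487.1 -23.1  47.1] L -17.6 ft [-0.66  4.52  4.4 ] N 8.3 tau [ 1.13 -0.12  0.05] tiltx deg 1.62 tilty 0.0
```

play_rows --rows '[[[0,-2,-0.06],[0.14,0,0],10],[[0,-2,-0.1],[0.14,0,0],10],[[0,-2,-0.11],[0.14,0,0],10]]'

```text
clock: 20.98
position: [0.4869, -0.0292, 0.0467]
ee_rot: [0.712, 0.702, 0.012, -0.013]
ft_force: [0.7, 3.1, 2.4]
grip_width: 0.318
```

```bash
python3 st.py
```

```text
clk 20.975 pos [486.9 -29.2  46.7] L -23.7 ft [0.72 3.05 2.44] N 6.34 tau [ 0.77 -0.11  0.05] tiltx deg 2.03 tilty -0.02
```

play_rows --rows '[[[0,-2,-0.16],[0.14,0,0],10],[[0,-2,-0.14],[0.14,0,0],10],[[0,-2,-0.15],[0.14,0,0],10]]'

```text
clock: 21.35
position: [0.4869, -0.0353, 0.0462]
ee_rot: [0.712, 0.702, 0.015, -0.015]
ft_force: [-0.9, 3.8, 1.9]
grip_width: 0.316
```

```bash
python3 st.py
```

```text
clk 21.35 pos [486.9 -35.3  46.2] L -29.8 ft [-0.94  3.75  1.86] N 5.76 tau [ 0.64 -0.07  0.04] tiltx deg 2.45 tilty -0.02
```

play_rows --rows '[[[0,-2,-0.28],[0.15,0,0],10],[[0,-2,-0.2],[0.15,0,0],10],[[0,-2,-0.19],[0.15,0,0],10]]'

```text
clock: 21.72
position: [0.487, -0.0411, 0.0456]
ee_rot: [0.712, 0.702, 0.018, -0.018]
ft_force: [0.4, 3.2, 2.0]
grip_width: 0.318
```

```bash
python3 st.py;python3 - <<'E'
from h import *
c=cv2.resize(camera('scene')[130:220,190:270],None,fx=7,fy=6.5,interpolation=cv2.INTER_CUBIC);cv2.imwrite('pics/m8.png',c)
E
python3 st.py
```

```text
clk 21.725 pos [487.  -41.1  45.6] L -35.6 ft [0.4  3.24 2.  ] N 5.9 tau [ 0.6  -0.04 -0.03] tiltx deg 2.91 tilty -0.01
clk 21.775 pos [487.  -41.5  45.7] L -36.0 ft [1.29 2.18 2.14] N 6.04 tau [ 0.51 -0.12  0.04] tiltx deg 2.91 tilty -0.0
```

View pics/m8.png

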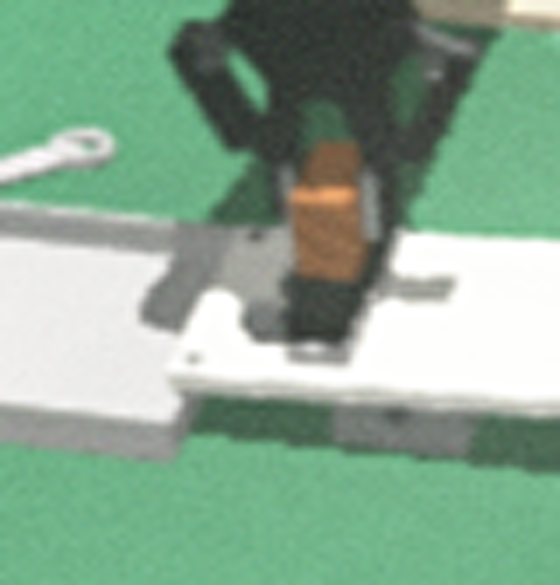

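play_rows --rows '[[[0,-2,-0.35],[0.15,0,0],10],[[0,-2,-0.22],[0.15,0,0],10],[[0,-2,-0.22],[0.15,0,0],10],[[0,-2,-0.23],[0.15,0,0],10]]'

```text
clock: 22.28
position: [0.4871, -0.0491, 0.0447]
ee_rot: [0.712, 0.702, 0.022, -0.022]
ft_force: [0.2, 2.1, 0.8]
grip_width: 0.317
```

```bash
python3 st.py
```

```text
clk 22.275 pos [487.1 -49.1  44.7] L -43.6 ft [0.17 2.06 0.76] N 4.66 tau [ 0.59 -0.04  0.02] tiltx deg 3.51 tilty 0.0
```

play_rows --rows '[[[0,-1,-0.5],[0.1,0,0],10],[[0,-1,-0.3],[0.1,0,0],10]]'

```text
clock: 22.52
position: [0.4873, -0.0505, 0.0442]
ee_rot: [0.712, 0.702, 0.023, -0.023]
ft_force: [-1.6, 4.9, 7.6]
grip_width: 0.315
```

```bash
python3 st.py;python3 - <<'E'
from h import *
im=camera('scene');cv2.imwrite('pics/raw9.png',im)
c=cv2.resize(im[140:210,170:290],None,fx=6.6,fy=6.6,interpolation=cv2.INTER_CUBIC);cv2.imwrite('pics/m9.png',c)
E
python3 st.py
```

```text
clk 22.525 pos [487.3 -50.5  44.2] L -45.0 ft [-1.6   4.86  7.57] N 11.47 tau [1.32 0.14 0.04] tiltx deg 3.75 tilty 0.02
clk 22.575 pos [487.3 -50.7  44.2] L -45.2 ft [-0.99  4.65  5.09] N 8.99 tau [1.21 0.05 0.05] tiltx deg 3.75 tilty 0.03
```

View pics/m9.png

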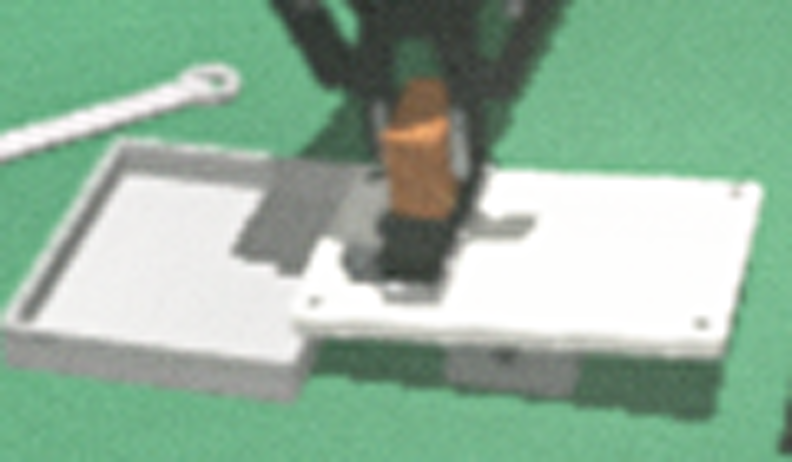

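play_rows --rows '[[[0,-2,-0.06],[0.2,0,0],10],[[0,-2,-0.15],[0.2,0,0],10],[[0,-2,-0.17],[0.2,0,0],10]]'

```text
clock: 22.95
position: [0.4874, -0.0568, 0.0438]
ee_rot: [0.711, 0.702, 0.027, -0.027]
ft_force: [0.6, 5.5, 5.5]
grip_width: 0.316
```

```bash
python3 st.py
```

```text
clk 22.95 pos [487.4 -56.8  43.8] L -51.3 ft [0.59 5.54 5.48] N 9.38 tau [ 1.17 -0.03 -0.  ] tiltx deg 4.34 tilty 0.04
```

play_rows --rows '[[[0,-2,-0.02],[0.1,0,0],10],[[0,-2,-0.14],[0.1,0,0],10],[[0,-2,-0.16],[0,0,0],10]]'

```text
clock: 23.32
position: [0.4873, -0.063, 0.0434]
ee_rot: [0.711, 0.702, 0.028, -0.028]
ft_force: [-0.1, 3.8, 5.5]
grip_width: 0.318
```

```bash
python3 st.py
```

```text
clk 23.325 pos [487.3 -63.   43.4] L -57.5 ft [-0.1   3.81  5.45] N 9.35 tau [ 1.13 -0.04  0.  ] tiltx deg 4.52 tilty 0.02
```

play_rows --rows '[[[0,-2,0.05],[0,0,0],10],[[0,-2,-0.12],[0,0,0],10],[[0,-2,-0.14],[0,0,0],10]]'

```text
clock: 23.7
position: [0.487, -0.0692, 0.0429]
ee_rot: [0.712, 0.702, 0.027, -0.028]
ft_force: [0.3, 2.9, 3.7]
grip_width: 0.316
```

```bash
python3 st.py
```

```text
clk 23.7 pos [487.  -69.2  42.9] L -63.7 ft [0.31 2.85 3.7 ] N 7.6 tau [ 0.83 -0.07  0.04] tiltx deg 4.5 tilty -0.02
```

play_rows --rows '[[[0,-2,-0.15],[0,0,0],10],[[0,-2,-0.16],[0,0,0],10],[[0,-2,-0.16],[0,0,0],10],[[0,-2,-0.16],[0,0,0],10]]'

```text
clock: 24.2
position: [0.4869, -0.0772, 0.0422]
ee_rot: [0.712, 0.702, 0.027, -0.028]
ft_force: [-0.7, 2.9, 2.0]
grip_width: 0.311
```

```bash
python3 st.py
```

```text
clk 24.2 pos [486.9 -77.2  42.2] L -71.7 ft [-0.68  2.93  1.97] N 5.87 tau [ 0.55 -0.13  0.02] tiltx deg 4.5 tilty -0.02
```

play_rows --rows '[[[0,-2,-0.3],[0,0,0],10],[[0,-2,-0.18],[0,0,0],10],[[0,-2,-0.17],[0,0,0],10]]'

```text
clock: 24.58
position: [0.4872, -0.083, 0.0418]
ee_rot: [0.711, 0.702, 0.028, -0.028]
ft_force: [0.6, 2.7, 3.8]
grip_width: 0.316
```

```bash
python3 st.py
```

```text
clk 24.575 pos [487.2 -83.   41.8] L -77.5 ft [0.59 2.69 3.81] N 7.71 tau [ 0.85 -0.01  0.02] tiltx deg 4.51 tilty 0.01
```

play_rows --rows '[[[0,-2,-0.16],[0,0,0],10],[[0,-2,-0.16],[0,0,0],10],[[0,-2,-0.17],[0,0,0],10],[[0,-2,-0.17],[0,0,0],10]]'

```text
clock: 25.08
position: [0.4871, -0.091, 0.0411]
ee_rot: [0.711, 0.702, 0.028, -0.028]
ft_force: [0.5, 4.2, 4.4]
grip_width: 0.32
```

```bash
python3 st.py;python3 - <<'E'
from h import *
im=camera('scene')
c=cv2.resize(im[140:210,160:280],None,fx=6.6,fy=6.6,interpolation=cv2.INTER_CUBIC);cv2.imwrite('pics/m10.png',c)
im=camera('top')
c=cv2.resize(im[180:260,260:360],None,fx=7,fy=7,interpolation=cv2.INTER_CUBIC);cv2.imwrite('pics/m11.png',c)
E
python3 st.py
```

```text
clk 25.075 pos [487.1 -91.   41.1] L -85.5 ft [0.55 4.2  4.36] N 8.26 tau [ 0.94 -0.12  0.02] tiltx deg 4.51 tilty 0.0
clk 25.175 pos [487.2 -91.4  41.1] L -85.9 ft [-0.16  3.15  3.63] N 7.53 tau [ 0.52 -0.13  0.02] tiltx deg 4.49 tilty 0.01
```

View pics/m10.png

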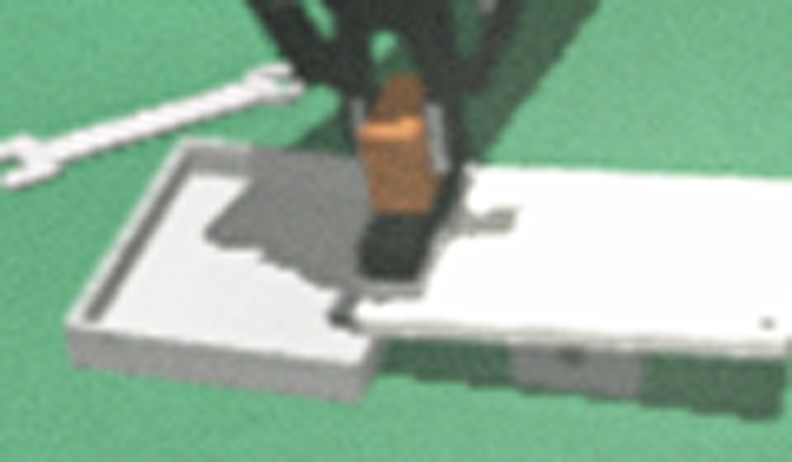

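View pics/m11.png

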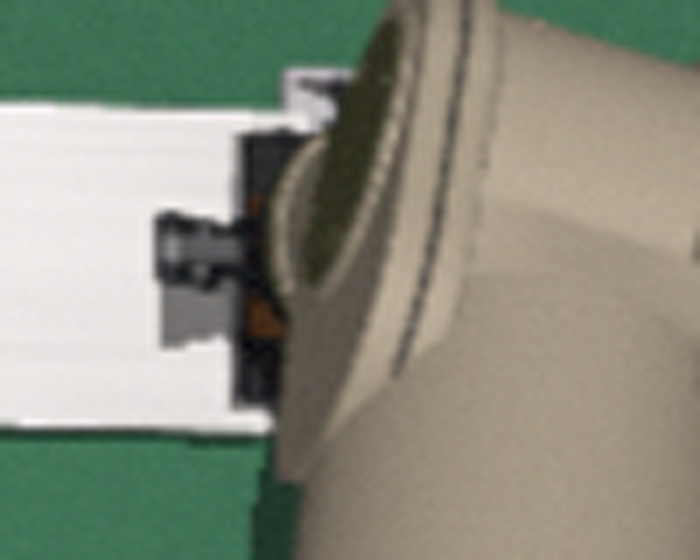

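play_rows --rows '[[[0,-2,-0.15],[0,0,0],10],[[0,-2,-0.16],[0,0,0],10],[[0,-2,-0.16],[0,0,0],10]]'

```text
clock: 25.55
position: [0.4871, -0.097, 0.0405]
ee_rot: [0.711, 0.702, 0.028, -0.028]
ft_force: [0.6, 2.5, 4.8]
grip_width: 0.316
```

```bash
python3 st.py
```

```text
clk 25.55 pos [487.1 -97.   40.5] L -91.5 ft [0.65 2.53 4.78] N 8.68 tau [ 0.85 -0.11 -0.03] tiltx deg 4.51 tilty -0.01
```

play_rows --rows '[[[0,-2,-0.13],[0,0,0],10],[[0,-2,-0.15],[0,0,0],10]]'

```text
clock: 25.8
position: [0.487, -0.1012, 0.0402]
ee_rot: [0.712, 0.702, 0.027, -0.028]
ft_force: [0.1, 4.0, 3.6]
grip_width: 0.322
```

```bash
python3 st.py;python3 - <<'E'
from h import *
im=camera('scene')
c=cv2.resize(im[140:210,160:280],None,fx=6.6,fy=6.6,interpolation=cv2.INTER_CUBIC);c=np.clip(255*(c/255.)**.7,0,255).astype(np.uint8);cv2.imwrite('pics/m12.png',c)
E
python3 st.py
```

```text
clk 25.8 pos [ 487.  -101.2   40.2] L -95.7 ft [0.05 4.01 3.56] N 7.46 tau [ 0.71 -0.12  0.02] tiltx deg 4.5 tilty -0.01
clk 25.85 pos [ 486.9 -101.5   40.2] L -96.0 ft [1.11 2.54 1.71] N 5.61 tau [ 0.66 -0.19  0.11] tiltx deg 4.49 tilty -0.01
```

View pics/m12.png

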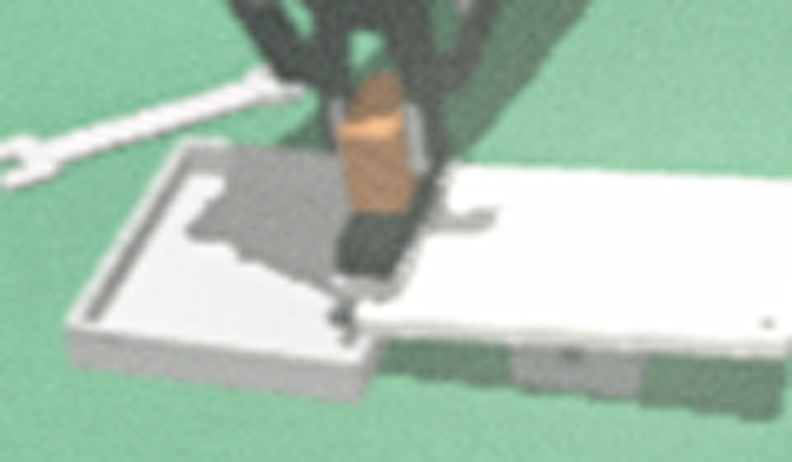

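play_rows --rows '[[[0,-1.5,-0.2],[0,0,0],10],[[0,-1.5,-0.12],[0,0,0],10],[[0,0,0],[0,0,0],10]]'

```text
clock: 26.22
position: [0.487, -0.1043, 0.0399]
ee_rot: [0.712, 0.702, 0.027, -0.028]
ft_force: [-1.1, 1.4, 3.0]
grip_width: 0.316
```

```bash
python3 st.py
```

```text
clk 26.225 pos [ 487.  -104.3   39.9] L -98.8 ft [-1.13  1.39  2.96] N 6.86 tau [ 0.33 -0.07  0.02] tiltx deg 4.49 tilty -0.0
```

play_rows --rows '[[[0,0,4],[0,0,0],10],[[0,0,15],[0,0,0],10],[[0,0,25],[-1.5,0,0],10],[[0,10,25],[-3,0,0],10],[[0,45,0],[0,0,0],10],[[0,50,0],[0,0,0],10],[[0,50,0],[0,0,0],10],[[0,50,0],[0,0,0],10],[[0,45,0],[0,0,0.3],10],[[1,13,0],[0,0,0],10],[[0,0,0],[0,0,0],10],[[0,0,0],[0,0,0],10]]'

```text
clock: 27.72
position: [0.4883, 0.1572, 0.1091]
ee_rot: [0.711, 0.703, -0.0, 0.0]
ft_force: [-0.1, -0.4, -4.8]
grip_width: 0.315
```

```bash
python3 st.py;python3 - <<'E'
from h import *
im=camera('scene')
c=cv2.resize(im[100:230,160:330],None,fx=4.6,fy=4.6,interpolation=cv2.INTER_CUBIC);cv2.imwrite('pics/n1.png',c)
im=camera('top');cv2.imwrite('pics/rawn.png',im)
c=cv2.resize(im[180:260,230:360],None,fx=6,fy=6,interpolation=cv2.INTER_CUBIC);cv2.imwrite('pics/n2.png',c)
E
python3 st.py
```

```text
clk 27.725 pos [488.3 157.2 109.1] L 162.7 ft [-0.14 -0.4  -4.75] N -0.85 tau [-0.04  0.04 -0.01] tiltx deg -0.04 tilty -0.01
clk 27.825 pos [488.3 157.4 109.1] L 162.9 ft [ 0.67 -1.38 -3.56] N 0.34 tau [-0.01 -0.    0.01] tiltx deg -0.02 tilty -0.01
```

View pics/n1.png

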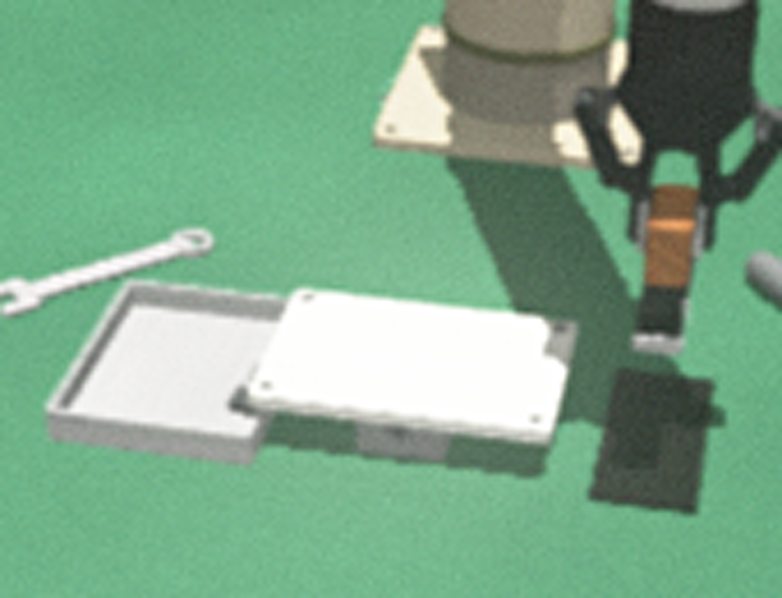

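View pics/n2.png

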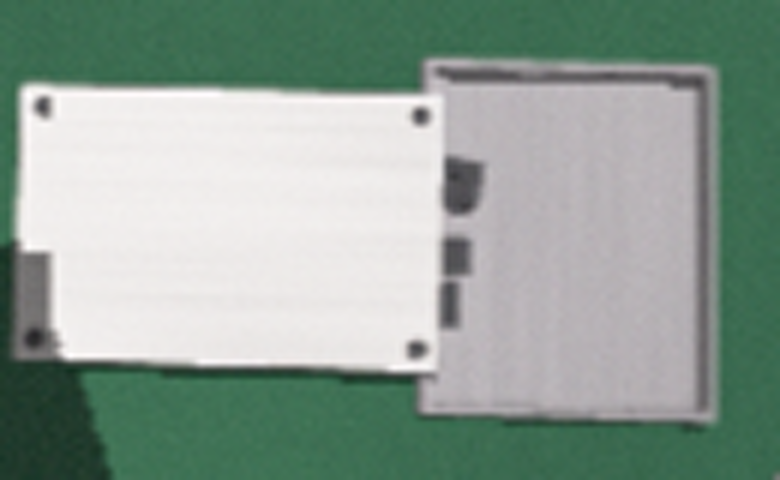

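```bash
python3 - <<'E'
from h import *
for z in(.0065,.02): 
    print('scene',onz('scene',160+238/4.6,100+400/4.6,z))
    for u,v in((445,160),(483,162),(462,213),(443,237),(470,275),(441,282),(460,328)): print('top',z,onz('top',230+u/6-.4,180+v/6-.4,z).round(4))
E
```

```text
scene [ 0.51072177 -0.12268283  0.0065    ]
top 0.0065 [ 0.5222 -0.1122  0.0065]
top 0.0065 [ 0.5216 -0.1308  0.0065]
top 0.0065 [ 0.4964 -0.1206  0.0065]
top 0.0065 [ 0.4845 -0.1114  0.0065]
top 0.0065 [ 0.4662 -0.1246  0.0065]
top 0.0065 [ 0.4625 -0.1105  0.0065]
top 0.0065 [ 0.4404 -0.1198  0.0065]
scene [ 0.5290817 -0.1169696  0.02     ]
top 0.02 [ 0.5212 -0.1107  0.02  ]
top 0.02 [ 0.5205 -0.129   0.02  ]
top 0.02 [ 0.4957 -0.1189  0.02  ]
top 0.02 [ 0.4839 -0.1098  0.02  ]
top 0.02 [ 0.4659 -0.1229  0.02  ]
top 0.02 [ 0.4623 -0.109   0.02  ]
top 0.02 [ 0.4404 -0.1182  0.02  ]
```

play_rows --rows '[[[0,0.5,-25],[0,0,0],10],[[0,0,-35],[0,0,0],10],[[0,0,-25],[0,0,0],10],[[0,0,-11],[0,0,0],10],[[0,0,-2],[0,0,0],10],[[0,0,0],[0,0,0],10],[[0,0,0],[0,0,0],10]]'

```text
clock: 28.7
position: [0.4888, 0.1598, 0.0119]
ee_rot: [0.71, 0.704, 0.001, 0.0]
ft_force: [-0.1, -0.4, -3.5]
grip_width: 0.321
```

```bash
python3 st.py;python3 - <<'E'
from h import *
im=camera('scene')
c=cv2.resize(im[120:220,260:340],None,fx=7,fy=5.9,interpolation=cv2.INTER_CUBIC);cv2.imwrite('pics/n3.png',c)
E
```

```text
clk 28.7 pos [488.8 159.8  11.9] L 165.3 ft [-0.09 -0.45 -3.55] N 0.35 tau [-0.06  0.02  0.02] tiltx deg 0.04 tilty 0.08
```

View pics/n3.png

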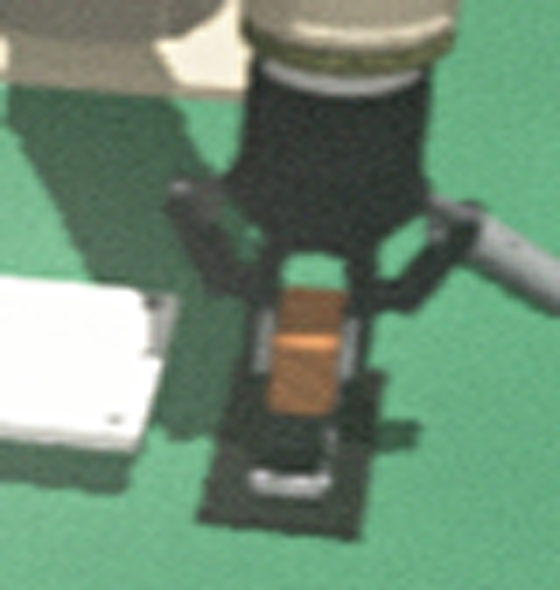

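play_rows --rows '[[[0,-1,-2.5],[0,0,0],10],[[0,0,-1],[0,0,0],10],[[0,0,-0.5],[0,0,0],10],[[0,0,0],[0,0,0],10]]'

```text
clock: 29.25
position: [0.4881, 0.1585, 0.0071]
ee_rot: [0.71, 0.704, -0.0, -0.0]
ft_force: [-0.7, -1.0, -0.5]
grip_width: 0.321
```

```bash
python3 st.py
```

```text
clk 29.25 pos [488.1 158.5   7.1] L 164.0 ft [-0.68 -1.   -0.51] N 3.39 tau [-0.27  0.37 -0.06] tiltx deg 0.0 tilty -0.01
```

Contact at 3.4 N, close to the block's weight. A slight extra press, then release and rise.

play_rows --rows '[[[0,0,-0.2],[0,0,0],10],[[0,0,0],[0,0,0],35],[[0,0,0],[0,0,0],50],[[0,0,0],[0,0,0],50],[[0,0,0],[0,0,0],50],[[0,0,10],[0,0,0],50],[[0,0,25],[0,0,0],50],[[0,0,40],[0,0,0],50],[[0,0,50],[0,0,0],50],[[-30,40,30],[0,0,0],50],[[-30,50,0],[0,0,0],50],[[-20,50,0],[0,0,0],50]]'

```text
clock: 30.75
position: [0.4072, 0.3001, 0.1634]
ee_rot: [0.71, 0.704, 0.001, 0.0]
ft_force: [1.1, 0.2, 0.6]
grip_width: 0.585
```

play_rows --rows '[[[-10,50,0],[0,0,0],50],[[-10,50,0],[0,0,0],50],[[0,0,0],[0,0,0],50]]'

```text
clock: 31.12
position: [0.3857, 0.4025, 0.1621]
ee_rot: [0.708, 0.706, 0.0, -0.001]
ft_force: [1.0, -0.4, 0.3]
grip_width: 0.588
```

```bash
python3 st.py;python3 - <<'E'
from h import *
im=camera('scene')
c=cv2.resize(im[120:270,100:370],None,fx=2.9,fy=2.9,interpolation=cv2.INTER_CUBIC);cv2.imwrite('pics/o1.png',c)
im=camera('top');cv2.imwrite('pics/rawo.png',im)
c=cv2.resize(im[180:260,190:360],None,fx=4.6,fy=4.6,interpolation=cv2.INTER_CUBIC);cv2.imwrite('pics/o2.png',c)
E
```

```text
clk 31.125 pos [385.7 402.5 162.1] L 408.0 ft [ 1.04 -0.36  0.27] N 4.17 tau [-0.02 -0.01 -0.05] tiltx deg 0.08 tilty -0.04
```

View pics/o1.png

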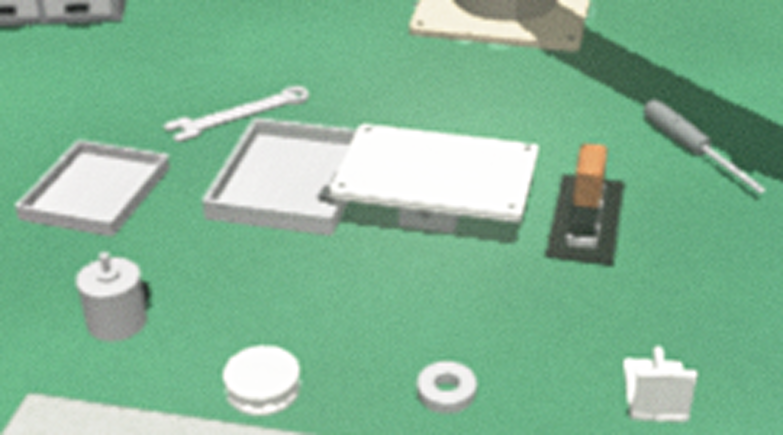

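View pics/o2.png

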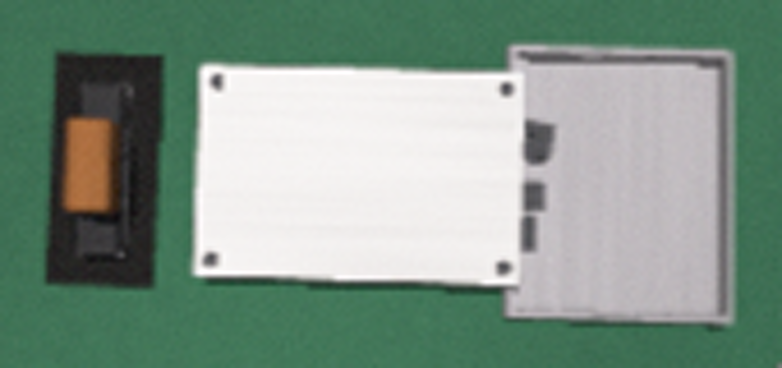

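View pics/rawo.png

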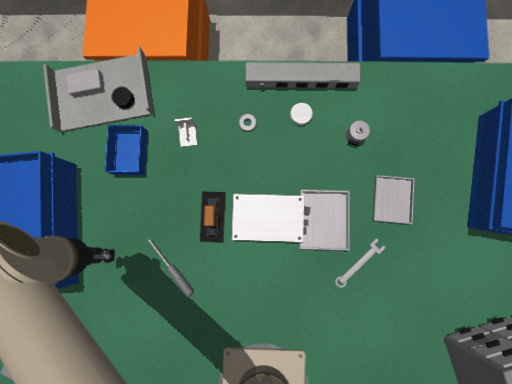

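```bash
python3 - <<'E'
from h import *
print(onz('top',190+90/4.6-.4,180+165/4.6-.4,.079))
a=cv2.imread('pics/top0.png').astype(int);b=cv2.imread('pics/rawo.png').astype(int)
d=(abs(a-b).sum(2)>90).astype(np.uint8);n,_,s,c=cv2.connectedComponentsWithStats(d)
print([(x[:5].tolist()) for x in s[1:] if x[4]>15])
print(manip.hand_in())
E
```

```text
[0.48664749 0.15567876 0.079     ]
[[225, 145, 37, 19, 465], [255, 202, 8, 9, 44], [204, 205, 10, 21, 202], [276, 207, 8, 8, 45], [303, 206, 8, 10, 63], [258, 219, 8, 8, 40], [303, 219, 6, 16, 73], [0, 221, 101, 163, 9275], [272, 224, 10, 8, 49], [79, 242, 36, 27, 454], [61, 253, 195, 131, 10248]]
the job is handed in; nothing more can be done
None
```

The job is handed in at about 31 s of the 64 s allowed. All four chips are in the large tray, and the scraper stands upright near the middle of the pad with the gripper clear of it.

**Grasp:** Both cameras showed the fingertips about 40 mm higher than the reported TCP. My first grip held only the top few millimetres of the handle, so I set the block back on the bench and regripped lower before using it.

**Push:** I set the foot on the pad-side end, behind all the chips. I pushed across, tilting with the plate and correcting the press every few rows.
- **Force range:** During the push the press was mostly 6 to 9 N. These figures are wrist force plus an estimated 3.9 N for the block's weight, with about 0.5 N of noise.
- **Outside the 5 to 10 N range:** It dipped to 3.5 N about 25 mm before the middle, and to 4.3–4.7 N a few times around the middle and on the tray side. It rose briefly to 11.5 N as the plate reached its stop on the tray side.

**Last checks:**
- **Chips and plate:** The top view shows the plate clear and the chips on the tray floor just beyond the plate's end. Two of them lie close together, so they appear as one patch.
- **Scraper:** The handle is within about 3 mm of the pad's centre.
- **Everything else:** Comparing pictures before and after, only the scraper, the chips, and the arm with its shadow changed. The bystanders are where they were.

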